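Rake the stones level in the pot tray and shut its keeper bar

ROBOT

A 6-joint arm with a two-finger parallel gripper is mounted at the origin on the work surface. World frame = base frame: x ahead of the robot, y to its left, z up, the work surface at z = 0. Lengths are in m, angles in rad, forces in N, time in s.
With the tool pointing down it reaches from about 0.275 to 0.875 m from the base axis. Payload 12.5 kg.
Tool frame: the origin (TCP) lies midway between the tips of the shut fingers; the grasp point (between the pads) lies 19 mm behind it; z points along the fingers, y is the line along which they close (so a half turn about z gives the same grasp; the last joint's range is limited). The gripper opens to 85 mm and grips with 20 to 120 N. Pads are 22 mm wide; open, the fingers measure 114 mm over their backs; the gripper's body (76 mm by 85 mm) begins 54 mm behind the grasp point. The pads swing forward as they close: fully open they stand 13 mm farther back than shut.
Start: joints at [1.258, 0.351, 1.652, -0, 1.139, -0.085], TCP at [0.124, 0.536, 0.231] pointing down, gripper open.
Joint ranges: [-2.75, 2.75], [-0.79, 2.1], [0.01, 2.65], [-1.57, 4.71], [0.07, 3.14], [-2.87, 2.87]. Speed limits (rad/s): [2.22, 2.22, 2.79, 3.14, 3.14, 3.14].

INTERFACE

Orientations are given as a unit quaternion [w, x, y, z].
In Python, from station import bot gives the robot as it stands.
- The arm moves only by the tool move_arm, never from a script. Its argument "increments" is a list of rows, each a list of 7 numbers: the closure, from -1 (fully open) to 1 (shut), then the shift along the tool's x, y, z in mm, then the turn, a rotation vector about the tool's x, y, z in degrees. A call has exactly 8 rows; each row shifts and turns the commanded pose from where the row before left it, along the tool's axes as they then stand; what a row does not reach is not made up. A row lasts 1/12 s, in which the tool goes at most 41.7 mm and 7.16 degrees, less where a joint would pass 70% of its speed; a pose out of reach is approached as far as the arm can. A call is refused whole if a number of a shift passes 41.7 or a number of a turn 7.16, either way. A call with a gripper value outside its range is refused whole. The fingers move at their own pace and stop on an object; the grip force is fixed at half the most. Time passes only in rows, so rows that do not move let the fingers close, or fill a call up. It gives the time, the measured TCP pose, the force, the opening and the grip force at its end, in the units of the state.
- bot.get_state(): the state, without advancing time (a new reading comes with each control period).
- bot.snapshot(name): name is "scene" or "top"; returns a dict with "frame" (400x640x3 uint8, red, green, blue), "K" (3x3 intrinsics, pixels), "world_from_camera" (4x4, takes a point from camera to world coordinates). Camera axes: x right, y up, looking along -z (the intrinsics and any distortion apply to the point x, -y, -z); pixel columns grow to the right and rows downward; lengths in m; the calibration is good to about 2 mm. A picture is of the moment at which its call begins. There is no depth.
- bot.sign_off(): hands the job in; it is judged then, once.
The state is a dict: "clock": time; "joint_pos": joint angles; "qd": joint speeds; "joint_torque": joint torques, N m; "position": TCP position; "tool_rot": TCP orientation; "wrist_force": force on the tool from outside, world axes, zero at the start; "moment": the same for the moment, N m; "opening": finger opening in m; "finger_force": force on a finger pad.
Only numpy, scipy, OpenCV 4.12 (cv2) and the standard library are available. Lean on these libraries where they do the work, as an engineer would, in place of code of your own. Each camera call takes 0.05 s, during which the arm holds its last target. There are 200 camera calls.

TASK

Take the hand rake from its wooden rest and rake the heaped stones out along the pot tray into one even layer: none left lying on another, every third of the tray's length with stones both left and right of its middle line, none over the open end, and with only the rake touching them. Finish with the rake laid back in both notches of its rest and the tray's keeper bar swung shut across the open end until it snaps into its catch. Leave the mate cup, the remote, the keys and the trowel where they are.

Things in the scene. Friction and masses are not known exactly. Their poses are not given: they have to be found in the camera images.
- tray: fixed dark metal pot tray, origin under its middle. Inside 136 mm (x) by 276 mm (y); walls 28 mm high, 3 mm thick, on the long sides and at the closed +y end (inner face y = +138 mm). The -y end (y = -138 mm) is open, shut off only by the keeper bar. Floor 4 mm thick
- tray_in (a point): centre of the tray's inner floor, 4 mm above the shelf; x across, y along towards the closed end, z up. Thirds: y < -46 mm, -46 to 46, > 46. At the start the stones are heaped near the closed end: two rows of three on the floor, almost touching, the last row 10 mm or more clear of the end wall (room for the tines), and three lying on top across both rows
- stone1_center (a point): centre of a loose broken-marble stone, a flat chunk about 32 x 37 mm and 18 mm thick with rounded corners, 38 to 77 g; the centre is 9 mm above the tray floor when it lies flat on it, 27 mm when it lies on another stone
- stone2_center (a point): centre of another such stone, same size
- stone3_center (a point): centre of another such stone, same size
- stone4_center (a point): centre of another such stone, same size
- stone5_center (a point): centre of another such stone, same size
- stone6_center (a point): centre of another such stone, same size
- stone7_center (a point): centre of another such stone, same size
- stone8_center (a point): centre of another such stone, same size
- stone9_center (a point): centre of another such stone, same size
- rake_grip (a point): where to grip the hand rake: centre of its flat-sided wooden handle (18 mm wide, 22 mm high, along x from -138 to +47 mm), near its balance. A neck runs on to the head at x = +130 mm: crossbar 98 mm wide (y), five tines 5 mm thick, 22 mm apart (y = -44 to +44 mm), pointing down (-z), tips 65 mm below this point. z is up in use and in the rest. 95 to 160 g
- rest: fixed wooden tool rest, origin under its middle; base 136 (x) x 80 mm; two upright boards 12 mm thick at x = -46 and +46 mm, each with an open-topped notch 32 mm wide, 22 mm deep, its floor 67 mm above the shelf. The rake lies along x in both notches, head to +x, grip point 78 mm above the shelf; grip it from above between the boards
- keeper (a joint): angle of the keeper bar about its upright hinge, rad: 0 shut across the open end (at its stop), growing as it swings outwards to 1.7; starts at 0.9 to 1.5 and stays where it is left. In the last 0.1 rad the tip must be pushed past a spring ball (a few newtons) and snaps in; home below 0.035
- keeper_hinge (a point): hinge axis of the keeper bar, 13 mm above the shelf, at x = -69.5, y = -147 mm from the tray's origin (the open end's -x corner). The point turns with the bar: its x runs along the bar to the tip. Shut, the bar runs along the tray's +x; it opens clockwise seen from above
- keeper_tip (a point): tip of the keeper bar, 135.5 mm from the hinge, 13 mm above the shelf. The bar is a steel strip on edge, 4 mm thick, 6 to 20 mm above the shelf; 22 mm short of the tip a thumb tab 22 mm wide stands up to 40 mm. The catch is in a small steel block, 24 mm high, at the tray's +x corner, 8 mm beyond the shut tip
- mate: bystander: ceramic mate cup 82 mm wide, 85 mm high, with a steel straw up to 160 mm high leaning out; origin under its centre
- remote: bystander: grey garage remote 36 x 62 x 14 mm, origin under its centre
- keys: bystander: two steel house keys on a loop, flat, 6 mm thick, reaching 75 mm from the loop's centre (the origin) towards +x
- trowel: bystander: hand trowel lying along its x, 280 mm long, 58 mm wide, 25 mm high; origin under its middle

How it is judged:
On the way:
1. the nine stones lie in one even layer in the tray, none on another, each third of its length with a stone left and a stone right of the middle line (z of each of stone1_center, stone2_center, stone3_center, stone4_center, stone5_center, stone6_center, stone7_center, stone8_center, stone9_center in the frame of tray_in below 0.02 m and ((y of stone1_center in the frame of tray_in below -0.046 m and x of stone1_center in the frame of tray_in below 0 m) or (y of stone2_center in the frame of tray_in below -0.046 m and x of stone2_center in the frame of tray_in below 0 m) or (y of stone3_center in the frame of tray_in below -0.046 m and x of stone3_center in the frame of tray_in below 0 m) or (y of stone4_center in the frame of tray_in below -0.046 m and x of stone4_center in the frame of tray_in below 0 m) or (y of stone5_center in the frame of tray_in below -0.046 m and x of stone5_center in the frame of tray_in below 0 m) or (y of stone6_center in the frame of tray_in below -0.046 m and x of stone6_center in the frame of tray_in below 0 m) or (y of stone7_center in the frame of tray_in below -0.046 m and x of stone7_center in the frame of tray_in below 0 m) or (y of stone8_center in the frame of tray_in below -0.046 m and x of stone8_center in the frame of tray_in below 0 m) or (y of stone9_center in the frame of tray_in below -0.046 m and x of stone9_center in the frame of tray_in below 0 m)) and ((y of stone1_center in the frame of tray_in below -0.046 m and x of stone1_center in the frame of tray_in above 0 m) or (y of stone2_center in the frame of tray_in below -0.046 m and x of stone2_center in the frame of tray_in above 0 m) or (y of stone3_center in the frame of tray_in below -0.046 m and x of stone3_center in the frame of tray_in above 0 m) or (y of stone4_center in the frame of tray_in below -0.046 m and x of stone4_center in the frame of tray_in above 0 m) or (y of stone5_center in the frame of tray_in below -0.046 m and x of stone5_center in the frame of tray_in above 0 m) or (y of stone6_center in the frame of tray_in below -0.046 m and x of stone6_center in the frame of tray_in above 0 m) or (y of stone7_center in the frame of tray_in below -0.046 m and x of stone7_center in the frame of tray_in above 0 m) or (y of stone8_center in the frame of tray_in below -0.046 m and x of stone8_center in the frame of tray_in above 0 m) or (y of stone9_center in the frame of tray_in below -0.046 m and x of stone9_center in the frame of tray_in above 0 m)) and ((y of stone1_center in the frame of tray_in between -0.046 and 0.046 m and x of stone1_center in the frame of tray_in below 0 m) or (y of stone2_center in the frame of tray_in between -0.046 and 0.046 m and x of stone2_center in the frame of tray_in below 0 m) or (y of stone3_center in the frame of tray_in between -0.046 and 0.046 m and x of stone3_center in the frame of tray_in below 0 m) or (y of stone4_center in the frame of tray_in between -0.046 and 0.046 m and x of stone4_center in the frame of tray_in below 0 m) or (y of stone5_center in the frame of tray_in between -0.046 and 0.046 m and x of stone5_center in the frame of tray_in below 0 m) or (y of stone6_center in the frame of tray_in between -0.046 and 0.046 m and x of stone6_center in the frame of tray_in below 0 m) or (y of stone7_center in the frame of tray_in between -0.046 and 0.046 m and x of stone7_center in the frame of tray_in below 0 m) or (y of stone8_center in the frame of tray_in between -0.046 and 0.046 m and x of stone8_center in the frame of tray_in below 0 m) or (y of stone9_center in the frame of tray_in between -0.046 and 0.046 m and x of stone9_center in the frame of tray_in below 0 m)) and ((y of stone1_center in the frame of tray_in between -0.046 and 0.046 m and x of stone1_center in the frame of tray_in above 0 m) or (y of stone2_center in the frame of tray_in between -0.046 and 0.046 m and x of stone2_center in the frame of tray_in above 0 m) or (y of stone3_center in the frame of tray_in between -0.046 and 0.046 m and x of stone3_center in the frame of tray_in above 0 m) or (y of stone4_center in the frame of tray_in between -0.046 and 0.046 m and x of stone4_center in the frame of tray_in above 0 m) or (y of stone5_center in the frame of tray_in between -0.046 and 0.046 m and x of stone5_center in the frame of tray_in above 0 m) or (y of stone6_center in the frame of tray_in between -0.046 and 0.046 m and x of stone6_center in the frame of tray_in above 0 m) or (y of stone7_center in the frame of tray_in between -0.046 and 0.046 m and x of stone7_center in the frame of tray_in above 0 m) or (y of stone8_center in the frame of tray_in between -0.046 and 0.046 m and x of stone8_center in the frame of tray_in above 0 m) or (y of stone9_center in the frame of tray_in between -0.046 and 0.046 m and x of stone9_center in the frame of tray_in above 0 m)) and ((y of stone1_center in the frame of tray_in above 0.046 m and x of stone1_center in the frame of tray_in below 0 m) or (y of stone2_center in the frame of tray_in above 0.046 m and x of stone2_center in the frame of tray_in below 0 m) or (y of stone3_center in the frame of tray_in above 0.046 m and x of stone3_center in the frame of tray_in below 0 m) or (y of stone4_center in the frame of tray_in above 0.046 m and x of stone4_center in the frame of tray_in below 0 m) or (y of stone5_center in the frame of tray_in above 0.046 m and x of stone5_center in the frame of tray_in below 0 m) or (y of stone6_center in the frame of tray_in above 0.046 m and x of stone6_center in the frame of tray_in below 0 m) or (y of stone7_center in the frame of tray_in above 0.046 m and x of stone7_center in the frame of tray_in below 0 m) or (y of stone8_center in the frame of tray_in above 0.046 m and x of stone8_center in the frame of tray_in below 0 m) or (y of stone9_center in the frame of tray_in above 0.046 m and x of stone9_center in the frame of tray_in below 0 m)) and ((y of stone1_center in the frame of tray_in above 0.046 m and x of stone1_center in the frame of tray_in above 0 m) or (y of stone2_center in the frame of tray_in above 0.046 m and x of stone2_center in the frame of tray_in above 0 m) or (y of stone3_center in the frame of tray_in above 0.046 m and x of stone3_center in the frame of tray_in above 0 m) or (y of stone4_center in the frame of tray_in above 0.046 m and x of stone4_center in the frame of tray_in above 0 m) or (y of stone5_center in the frame of tray_in above 0.046 m and x of stone5_center in the frame of tray_in above 0 m) or (y of stone6_center in the frame of tray_in above 0.046 m and x of stone6_center in the frame of tray_in above 0 m) or (y of stone7_center in the frame of tray_in above 0.046 m and x of stone7_center in the frame of tray_in above 0 m) or (y of stone8_center in the frame of tray_in above 0.046 m and x of stone8_center in the frame of tray_in above 0 m) or (y of stone9_center in the frame of tray_in above 0.046 m and x of stone9_center in the frame of tray_in above 0 m))), for 0.2 s.
At the end, for the whole second after the job is handed in: All stones in the tray, centres under 20 mm over its floor, each third with one left and one right of the middle line; rake at rest in both notches (grip within 30 mm along, 12 across, 6 in height of its seat, within 0.15 rad, either way round); keeper below 0.035 rad (all of step 1 and y of stone1_center in the frame of tray_in between -0.136 and 0.138 m and x of stone1_center in the frame of tray_in between -0.068 and 0.068 m and y of stone2_center in the frame of tray_in between -0.136 and 0.138 m and x of stone2_center in the frame of tray_in between -0.068 and 0.068 m and y of stone3_center in the frame of tray_in between -0.136 and 0.138 m and x of stone3_center in the frame of tray_in between -0.068 and 0.068 m and y of stone4_center in the frame of tray_in between -0.136 and 0.138 m and x of stone4_center in the frame of tray_in between -0.068 and 0.068 m and y of stone5_center in the frame of tray_in between -0.136 and 0.138 m and x of stone5_center in the frame of tray_in between -0.068 and 0.068 m and y of stone6_center in the frame of tray_in between -0.136 and 0.138 m and x of stone6_center in the frame of tray_in between -0.068 and 0.068 m and y of stone7_center in the frame of tray_in between -0.136 and 0.138 m and x of stone7_center in the frame of tray_in between -0.068 and 0.068 m and y of stone8_center in the frame of tray_in between -0.136 and 0.138 m and x of stone8_center in the frame of tray_in between -0.068 and 0.068 m and y of stone9_center in the frame of tray_in between -0.136 and 0.138 m and x of stone9_center in the frame of tray_in between -0.068 and 0.068 m and x of rake_grip in the frame of rest between -0.03 and 0.03 m and y of rake_grip in the frame of rest between -0.012 and 0.012 m and z of rake_grip in the frame of rest between 0.072 and 0.084 m and angle between the x axis of rake_grip and the x axis of rest, either way round below 0.15 rad and linear speed of each of stone1, stone2, stone3, stone4, stone5, stone6, stone7, stone8, stone9, rake below 0.02 m/s and value of joint keeper below 0.035 rad); the robot touches nothing.
It fails at once if a finger or another part of the arm pushes on a stone (contact force between any of the fingers, the arm and stone1 above 0.5 N or contact force between any of the fingers, the arm and stone2 above 0.5 N or contact force between any of the fingers, the arm and stone3 above 0.5 N or contact force between any of the fingers, the arm and stone4 above 0.5 N or contact force between any of the fingers, the arm and stone5 above 0.5 N or contact force between any of the fingers, the arm and stone6 above 0.5 N or contact force between any of the fingers, the arm and stone7 above 0.5 N or contact force between any of the fingers, the arm and stone8 above 0.5 N or contact force between any of the fingers, the arm and stone9 above 0.5 N).
It fails at once if a stone goes over the open end or out of the tray (y of any of stone1_center, stone2_center, stone3_center, stone4_center, stone5_center, stone6_center, stone7_center, stone8_center, stone9_center in the frame of tray_in below -0.138 m or z of any of stone1_center, stone2_center, stone3_center, stone4_center, stone5_center, stone6_center, stone7_center, stone8_center, stone9_center in the frame of tray_in below 0 m).
It fails at once if the mate cup, remote, keys or trowel is shifted by more than 15 mm, or the cup is tipped (distance of any of mate, remote, keys, trowel from where it was at the start of the episode above 0.015 m or angle between mate's own z axis and vertical above 0.35 rad).
It also fails if it takes over 72 s, if anything falls off the work surface, if the arm or the gripper's body presses on something with over 40 N, if the wrist force passes 120 N, or if a joint passes its speed limit or range.

## Working session

There is one attempt and no reset: what is moved stays moved. The work goes in short steps, Python scripts to look and compute and a tool call to move; the robot and the scene stay as the last step left them, time stands still between calls to the robot, and variables do not carry over. Pictures are saved under pics/ and viewed, at most 10 in all, crops included, and the job is handed in when it is done.

Besides the shell and the picture viewer there is one more tool, called after "Emit:" as name(argument=value, ...), one argument or row to a line, values as JSON. move_arm: Moves the arm, as the interface text tells. Its arguments: {"type":"object","properties":{"increments":{"type":"array"}},"required":["increments"]}

```bash
mkdir -p pics; ls; python3 - <<'E'
from station import bot
import cv2,numpy as np
s=bot.get_state();print(s)
for n in("scene","top"):
    d=bot.snapshot(n);np.savez(f"pics/{n}0.npz",**d);print(n,d["K"],d["world_from_camera"].round(4))
    cv2.imwrite(f"pics/{n}0.png",d["frame"][:,:,::-1])
E
```

```text
pics
{'clock': 0.0, 'joint_pos': array([ 1.25841446e+00,  3.51232330e-01,  1.65244508e+00, -8.38441628e-06,
        1.13908502e+00, -8.46181400e-02]), 'qd': array([-0.00039818,  0.00097831,  0.00057962, -0.00064439, -0.00158386,
       -0.00162459]), 'joint_torque': array([ 5.11516228e-04, -5.06100368e+01, -2.91410601e+01, -7.60456828e-05,
        4.49439438e-03,  3.39123801e-06]), 'position': array([0.12407261, 0.53547683, 0.23075258]), 'tool_rot': array([-1.11607968e-04,  1.13634102e-01,  9.93522495e-01, -5.74155648e-04]), 'wrist_force': array([ 0.1400118 , -0.23315902, -0.53135899]), 'moment': array([-0.05559685,  0.01242966, -0.0375787 ]), 'finger_force': 0.0, 'opening': 0.08535698184594083}
scene [[497.28577292   0.         326.487609  ]
 [  0.         497.28577292 199.45369109]
 [  0.           0.           1.        ]] [[-0.5944 -0.6484  0.4757  1.1853]
 [ 0.8042 -0.4837  0.3455  0.4591]
 [ 0.0061  0.5879  0.8089  1.1065]
 [ 0.      0.      0.      1.    ]]
top [[473.12444445   0.         322.66759047]
 [  0.         473.12444445 195.36775804]
 [  0.           0.           1.        ]] [[-0.024   0.9778 -0.2082  0.2679]
 [-0.9997 -0.0224  0.0099  0.0321]
 [ 0.005   0.2084  0.978   1.5446]
 [ 0.      0.      0.      1.    ]]
```

View pics/scene0.png

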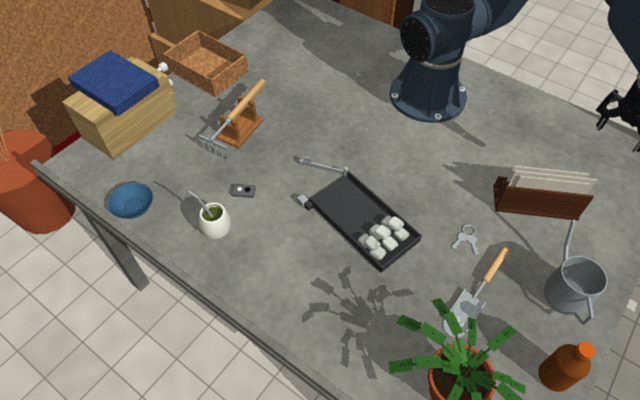

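View pics/top0.png

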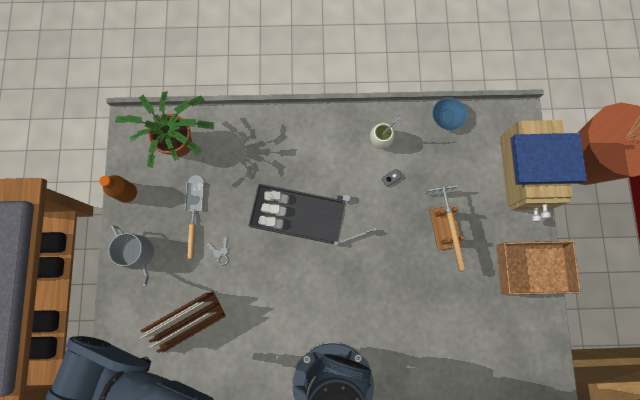

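The scene view shows the tray at (362,222) with the stones at (383,237), the keeper at (325,165), the rake and rest at (238,120), the cup at (213,218) and the remote at (242,190). The top view shows the tray at (297,215), the keeper running from (338,243) to (380,232), the catch at (346,197), and the rake with its handle end at (461,268) and head at (443,190).

```bash
cat > h.py <<'E'
import numpy as np,cv2
def load(n): return dict(np.load(f"pics/{n}.npz"))
def ray(d,uv):
    K,T=d["K"],d["world_from_camera"]
    p=np.array([(uv[0]-K[0,2])/K[0,0],-(uv[1]-K[1,2])/K[1,1],-1.])
    return T[:3,3],T[:3,:3]@p
def toz(d,uv,z):
    o,r=ray(d,uv);return o+r*(z-o[2])/r[2]
def pix(d,P):
    T=d["world_from_camera"];q=T[:3,:3].T@(np.asarray(P)-T[:3,3]);K=d["K"]
    return np.array([K[0,2]+K[0,0]*q[0]/-q[2],K[1,2]+K[1,1]*(-q[1])/-q[2]])
def rectify(d,x0,x1,y0,y1,z,s=1000):
    # orthophoto at plane z: col = (y1-y)*s , row=(x1-x)*s
    W=int((y1-y0)*s);H=int((x1-x0)*s)
    src=np.float32([pix(d,(x,y,z)) for x,y in((x1,y1),(x1,y0),(x0,y0),(x0,y1))])
    M=cv2.getPerspectiveTransform(src,np.float32([[0,0],[W,0],[W,H],[0,H]]))
    return cv2.warpPerspective(d["frame"],M,(W,H),flags=cv2.INTER_CUBIC)[:,:,::-1]
def snap(n,tag):
    from station import bot
    d=bot.snapshot(n);np.savez(f"pics/{tag}.npz",**d);return d
E
python3 - <<'E'
from h import *
t=load("top0");s=load("scene0")
for n,uv in dict(rest=(447,228),trayA=(250,228),B=(260,185),C=(346,205),D=(336,243)).items(): print(n,toz(t,uv,0.03).round(3))
a=rectify(t,0.28,0.62,-0.5,0.3,0.032,1000);cv2.imwrite("pics/a.png",cv2.resize(a,(800,340)))
c=s["frame"][60:260,180:440,::-1];cv2.imwrite("pics/b.png",cv2.resize(c,(780,600),interpolation=cv2.INTER_CUBIC))
E
```

```text
rest [ 0.473 -0.382  0.03 ]
trayA [0.488 0.254 0.03 ]
B [0.63  0.222 0.03 ]
C [ 0.556 -0.058  0.03 ]
D [ 0.433 -0.022  0.03 ]
```

View pics/a.png

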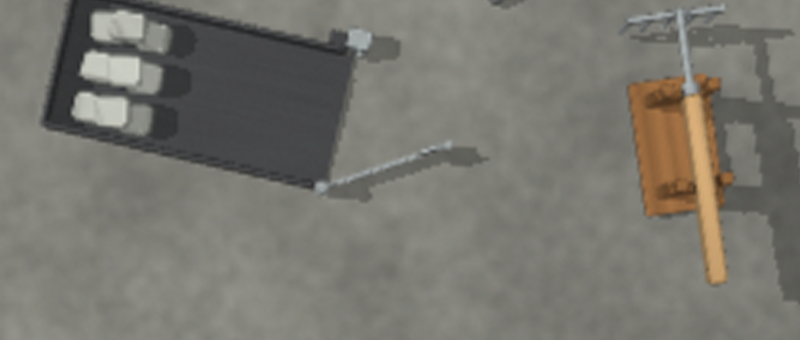

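View pics/b.png

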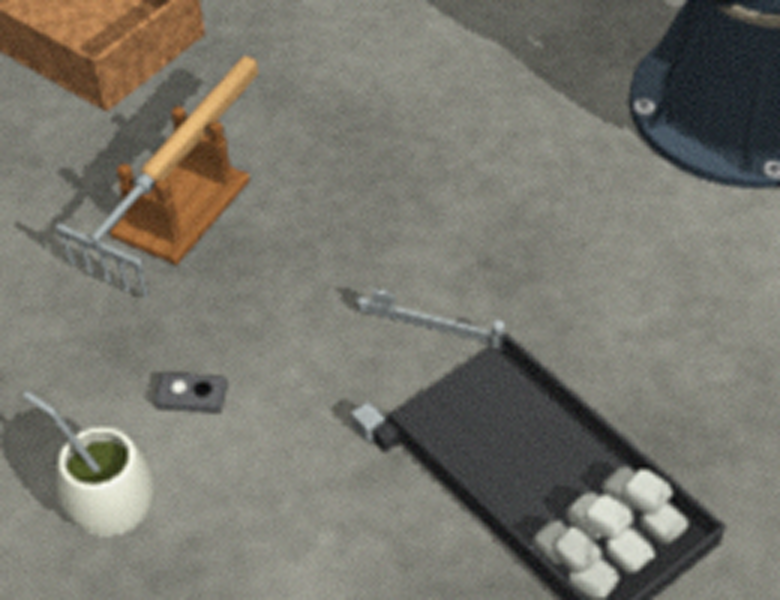

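Crop a shows the tray corners at (72,0), (43,125), (321,187) and (355,45), the hinge at (321,187), the keeper tip at (449,145) and the rake handle from (691,92) to (716,280). Crop b confirms three top stones across two rows of three on the floor.

```bash
cat >> h.py <<'E'
def ortho_pts(mask,x1,y1,s):
    v,u=np.nonzero(mask);return np.c_[x1-v/s,y1-u/s]
E
python3 - <<'E'
from h import *
t=load("top0");s=load("scene0");S=2000
def big(m):
    n,l,st,_=cv2.connectedComponentsWithStats(m.astype(np.uint8));return l==1+np.argmax(st[1:,4])
# handle in both views
for nm,d in(("top",t),("scene",s)):
  for z in(0.078,0.089):
    a=rectify(d,0.3,0.75,-0.55,-0.3,z,S).astype(int);b,g,r=a[...,0],a[...,1],a[...,2]
    m=big((r>175)&(r-b>50));P=ortho_pts(m,0.75,-0.3,S)
    (c,wh,an)=cv2.minAreaRect(P.astype(np.float32));bx=cv2.boxPoints((c,wh,an))
    w,V=np.linalg.eigh(np.cov(P.T));ax=V[:,1]*np.sign(V[0,1])
    print(nm,z,np.round(c,4),np.round(wh,4),"yaw",np.degrees(np.arctan2(ax[1],ax[0])).round(2),"grip",(np.array(c)+0.0455*ax).round(4))
# tray
for nm,d in(("top",t),("scene",s)):
  for z in(0.028,0.032):
    a=rectify(d,0.4,0.68,-0.1,0.3,z,S).astype(int);m=a.max(2)<78
    m=cv2.morphologyEx(m.astype(np.uint8),cv2.MORPH_OPEN,np.ones((9,9)));m=big(m)
    P=ortho_pts(m,0.68,0.3,S).astype(np.float32)
    c,wh,an=cv2.minAreaRect(P);bx=cv2.boxPoints((c,wh,an));print(nm,z,np.round(c,4),np.round(wh,4),round(an,2));print(bx.round(4).tolist())
    if z==0.032: cv2.imwrite(f"pics/m_{nm}.png",m*255)
E
```

```text
top 0.078 [ 0.4268 -0.3917] [0.1811 0.0152] yaw 8.25 grip [ 0.4718 -0.3852]
top 0.089 [ 0.4256 -0.3885] [0.1797 0.0151] yaw 8.25 grip [ 0.4706 -0.382 ]
scene 0.078 [ 0.4209 -0.3948] [0.191 0.02 ] yaw 9.27 grip [ 0.4658 -0.3875]
scene 0.089 [ 0.4292 -0.3857] [0.1892 0.02  ] yaw 9.28 grip [ 0.4741 -0.3783]
top 0.028 [0.5387 0.1011] [0.2898 0.1592] 77.24
[[0.42899999022483826, -0.022600000724196434], [0.5842999815940857, -0.05779999867081642], [0.6482999920845032, 0.2249000072479248], [0.49309998750686646, 0.25999999046325684]]
top 0.032 [0.5379 0.1009] [0.289  0.1586] 77.25
[[0.4287000000476837, -0.02250000089406967], [0.5834000110626221, -0.057500001043081284], [0.6471999883651733, 0.22429999709129333], [0.4925000071525574, 0.25929999351501465]]
scene 0.028 [0.5503 0.1091] [0.2867 0.1723] 77.31
[[0.43479999899864197, -0.011800000444054604], [0.6029000282287598, -0.04960000142455101], [0.6657999753952026, 0.23000000417232513], [0.4977000057697296, 0.2678999900817871]]
scene 0.032 [0.5526 0.1105] [0.2855 0.1716] 77.34
[[0.4375999867916107, -0.009999999776482582], [0.6050000190734863, -0.047600001096725464], [0.6675999760627747, 0.23090000450611115], [0.5001999735832214, 0.2685000002384186]][ WARN:0@0.298] global loadsave.cpp:1063 imwrite_ Unsupported depth image for selected encoder is fallbacked to CV_8U.
```

```bash
python3 - <<'E'
from h import *
t=load("top0");s=load("scene0")
a=np.radians(-12.7);ex=np.array([np.cos(a),np.sin(a)]);ey=np.array([-np.sin(a),np.cos(a)])
c0=np.array([0.535,0.100])
def img(d,z,S=1000):  # rotated ortho: col=x_t+0.12, row = y_t+0.2
    src=np.float32([pix(d,[*(c0+x*ex+y*ey),z]) for x,y in((-.12,-.2),(.12,-.2),(.12,.2),(-.12,.2))])
    M=cv2.getPerspectiveTransform(src,np.float32([[0,0],[240,0],[240,400],[0,400]]))
    return cv2.warpPerspective(d["frame"],M,(240,400),flags=cv2.INTER_LINEAR).mean(2)
def prof(g,axis,lo,hi,zero):
    p=g[lo:hi].mean(0) if axis==0 else g[:,lo:hi].mean(1)
    return p
for nm,d in(("top",t),("scene",s)):
  for z in(0,0.032):
    g=img(d,z)
    p=g[100:200].mean(0);print(nm,z,"x-prof from -90:",p[30:66:2].astype(int).tolist()," | from +50:",p[170:212:2].astype(int).tolist())
    q=g[:,90:150].mean(1);print("   y-prof from -165:",q[35:85:2].astype(int).tolist()," | from +110:",q[310:365:2].astype(int).tolist())
E
```

```text
top 0 x-prof from -90: [123, 124, 124, 124, 124, 124, 123, 121, 102, 74, 67, 67, 63, 65, 70, 71, 72, 72]  | from +50: [70, 70, 71, 71, 71, 71, 71, 69, 61, 48, 46, 60, 74, 91, 113, 126, 129, 130, 131, 131, 131]
   y-prof from -165: [129, 129, 129, 129, 130, 130, 128, 122, 109, 97, 90, 80, 73, 71, 71, 71, 71, 71, 71, 71, 71, 71, 71, 71, 71]  | from +110: [136, 136, 135, 134, 132, 124, 112, 95, 71, 57, 54, 54, 54, 54, 54, 53, 52, 47, 42, 45, 62, 83, 103, 119, 126, 126, 126, 126]
top 0.032 x-prof from -90: [124, 124, 124, 124, 123, 122, 108, 78, 66, 68, 63, 64, 69, 71, 72, 72, 71, 71]  | from +50: [71, 71, 71, 71, 68, 58, 46, 49, 64, 78, 98, 119, 128, 130, 131, 131, 131, 131, 131, 130, 130]
   y-prof from -165: [129, 129, 129, 130, 130, 130, 129, 124, 111, 99, 92, 82, 73, 71, 71, 71, 71, 71, 71, 71, 71, 71, 71, 71, 71]  | from +110: [137, 136, 132, 121, 107, 81, 60, 54, 54, 53, 54, 54, 53, 52, 49, 42, 43, 59, 80, 101, 118, 125, 126, 126, 125, 126, 127, 127]
scene 0 x-prof from -90: [89, 67, 48, 34, 28, 26, 27, 28, 31, 37, 46, 55, 63, 67, 68, 68, 68, 68]  | from +50: [63, 64, 62, 52, 39, 29, 26, 26, 30, 45, 69, 93, 112, 126, 131, 132, 132, 132, 132, 132, 132]
   y-prof from -165: [130, 130, 130, 131, 131, 132, 131, 125, 111, 94, 77, 69, 65, 65, 65, 65, 66, 66, 65, 66, 66, 66, 65, 64, 65]  | from +110: [160, 155, 146, 126, 95, 64, 48, 46, 47, 46, 46, 47, 53, 63, 64, 56, 49, 53, 74, 104, 123, 127, 127, 128, 127, 126, 127, 127]
scene 0.032 x-prof from -90: [126, 126, 126, 126, 126, 126, 126, 123, 114, 96, 73, 53, 37, 28, 26, 27, 27, 31]  | from +50: [65, 65, 65, 65, 64, 64, 65, 64, 64, 63, 55, 42, 30, 26, 26, 30, 44, 67, 91, 109, 123]
   y-prof from -165: [131, 130, 130, 129, 128, 128, 128, 128, 128, 128, 128, 128, 129, 129, 130, 131, 127, 117, 101, 82, 70, 66, 65, 65, 66]  | from +110: [153, 154, 155, 155, 152, 149, 144, 140, 132, 111, 78, 53, 46, 47, 47, 47, 47, 51, 61, 64, 57, 49, 53, 73, 104, 123, 127, 128]
```

```bash
cat >> h.py <<'E'
def plan(p0,yaw0,wps,dec=0,dry=2):
    """wps: list of (x,y,z,yaw_deg,rows); straight+even yaw per leg; prints rounded tool-frame rows, feeding rounding back"""
    p=np.array(p0,float)*1000;f=float(yaw0);out=[]
    for x,y,z,yw,n in wps:
        q=np.array([x,y,z])*1000;pa=p.copy();fa=f;L=q-pa;dy=yw-fa
        for i in range(1,n+1):
            tgt=pa+L*i/n;ft=fa+dy*i/n;d=tgt-p;r=np.radians(f)
            row=[-d[0]*np.sin(r)+d[1]*np.cos(r), d[0]*np.cos(r)+d[1]*np.sin(r), -d[2]]
            row=[round(v,dec) for v in row];tz=round(-(ft-f),1)
            p=p+np.array([-row[0]*np.sin(r)+row[1]*np.cos(r),row[0]*np.sin(r+np.pi/2)*0+row[0]*np.cos(r)+row[1]*np.sin(r),-row[2]]);f-=tz
            out.append(row+[0,0,tz])
    for i in range(0,len(out),8): print([[int(v) if v==int(v) else v for v in r] for r in out[i:i+8]])
    print("end",p.round(1),round(f,1));return p/1000,f
def yaw(st):
    w,x,y,z=st["tool_rot"];Y=np.array([2*(x*y-w*z),1-2*(x*x+z*z)]);return np.degrees(np.arctan2(Y[1],Y[0]))
E
python3 - <<'E'
from h import *
from station import bot
s=bot.get_state();print(yaw(s))
w=[];n=4
for i in range(1,9):
    k=i/8;a=np.radians(76.95+k*(-39.12-76.95));r=.55+k*(.607-.55);w.append((r*np.cos(a),r*np.sin(a),.231-.03*k,77-158.4*k,4))
plan(s["position"],yaw(s),w)
E
```

```text
76.94688042956193
[[-35, -3, 1, 0, 0, 4.9], [-35, 1, 1, 0, 0, 5], [-35, 3, 1, 0, 0, 4.9], [-34, 7, 1, 0, 0, 4.9], [-35, 0, 1, 0, 0, 5], [-36, 4, 1, 0, 0, 4.9], [-35, 6, 0, 0, 0, 5], [-34, 10, 1, 0, 0, 4.9]]
[[-36, 4, 1, 0, 0, 5], [-35, 7, 1, 0, 0, 4.9], [-34, 9, 1, 0, 0, 5], [-34, 13, 1, 0, 0, 4.9], [-36, 7, 1, 0, 0, 5], [-34, 10, 1, 0, 0, 4.9], [-34, 14, 1, 0, 0, 5], [-33, 16, 1, 0, 0, 4.9]]
[[-35, 10, 1, 0, 0, 5], [-34, 14, 1, 0, 0, 4.9], [-33, 16, 1, 0, 0, 5], [-32, 19, 1, 0, 0, 4.9], [-34, 14, 1, 0, 0, 5], [-34, 17, 1, 0, 0, 4.9], [-31, 19, 0, 0, 0, 5], [-30, 23, 1, 0, 0, 4.9]]
[[-34, 17, 1, 0, 0, 5], [-31, 20, 1, 0, 0, 4.9], [-30, 23, 1, 0, 0, 5], [-29, 25, 1, 0, 0, 4.9], [-32, 20, 1, 0, 0, 5], [-30, 23, 1, 0, 0, 4.9], [-28, 26, 1, 0, 0, 5], [-26, 28, 1, 0, 0, 4.9]]
end [ 471.1 -383.   200.8] -81.4
```

Emit:
move_arm(
  increments=[
    [-1,-35,-3,1,0,0,4.9],
    [-1,-35,1,1,0,0,5],
    [-1,-35,3,1,0,0,4.9],
    [-1,-34,7,1,0,0,4.9],
    [-1,-35,0,1,0,0,5],
    [-1,-36,4,1,0,0,4.9],
    [-1,-35,6,0,0,0,5],
    [-1,-34,10,1,0,0,4.9],
  ],
)

```text
clock: 0.77
position: [0.3796, 0.4177, 0.2241]
tool_rot: [-0.0, 0.445, 0.896, -0.0]
wrist_force: [-0.2, -0.4, 0.0]
opening: 0.0856
finger_force: 0.0
```

Emit:
move_arm(
  increments=[
    [-1,-36,4,1,0,0,5],
    [-1,-35,7,1,0,0,4.9],
    [-1,-34,9,1,0,0,5],
    [-1,-34,13,1,0,0,4.9],
    [-1,-36,7,1,0,0,5],
    [-1,-34,10,1,0,0,4.9],
    [-1,-34,14,1,0,0,5],
    [-1,-33,16,1,0,0,4.9],
  ],
)

```text
clock: 1.43
position: [0.5482, 0.1859, 0.216]
tool_rot: [-0.0, 0.722, 0.692, -0.0]
wrist_force: [1.2, 0.2, -0.0]
opening: 0.0853
finger_force: 0.0
```

Emit:
move_arm(
  increments=[
    [-1,-35,10,1,0,0,5],
    [-1,-34,14,1,0,0,4.9],
    [-1,-33,16,1,0,0,5],
    [-1,-32,19,1,0,0,4.9],
    [-1,-34,14,1,0,0,5],
    [-1,-34,17,1,0,0,4.9],
    [-1,-31,19,0,0,0,5],
    [-1,-30,23,1,0,0,4.9],
  ],
)

```text
clock: 2.1
position: [0.5833, -0.1057, 0.2091]
tool_rot: [-0.0, 0.914, 0.407, -0.0]
wrist_force: [0.8, -0.3, -0.6]
opening: 0.0852
finger_force: 0.0
```

Emit:
move_arm(
  increments=[
    [-1,-34,17,1,0,0,5],
    [-1,-31,20,1,0,0,4.9],
    [-1,-30,23,1,0,0,5],
    [-1,-29,25,1,0,0,4.9],
    [-1,-32,20,1,0,0,5],
    [-1,-30,23,1,0,0,4.9],
    [-1,-28,26,1,0,0,5],
    [-1,-26,28,1,0,0,4.9],
  ],
)

```text
clock: 2.77
position: [0.47, -0.3841, 0.201]
tool_rot: [-0.0, 0.997, 0.073, -0.0]
wrist_force: [1.0, 0.1, 0.3]
opening: 0.0853
finger_force: 0.0
```

Emit:
move_arm(
  increments=[
    [-1,1,0,25,0,0,0],
    [-1,0,0,25,0,0,0],
    [-1,0,0,25,0,0,0],
    [-1,0,0,25,0,0,0],
    [-1,0,0,20,0,0,0],
    [-1,0,0,15,0,0,0],
    [-1,0,0,7,0,0,0],
    [-1,0,0,0,0,0,0],
  ],
)

```text
clock: 3.43
position: [0.4715, -0.3819, 0.0577]
tool_rot: [-0.001, 0.997, 0.075, -0.001]
wrist_force: [-0.9, 0.3, -0.7]
opening: 0.0853
finger_force: 0.0
```

Emit:
move_arm(
  increments=[
    [1,0,0,0,0,0,0],
    [1,0,0,0,0,0,0],
    [1,0,0,0,0,0,0],
    [1,0,0,0,0,0,0],
    [1,0,0,0,0,0,0],
    [1,0,0,0,0,0,0],
    [1,0,0,0,0,0,0],
    [1,0,0,0,0,0,0],
  ],
)

```text
clock: 4.1
position: [0.4725, -0.3828, 0.0599]
tool_rot: [0.0, 0.997, 0.075, 0.0]
wrist_force: [-0.8, -0.1, 6.0]
opening: 0.0171
finger_force: 58.6
```

Emit:
move_arm(
  increments=[
    [1,0,0,-10,0,0,0],
    [1,0,0,-25,0,0,0],
    [1,0,0,-30,0,0,0],
    [1,0,0,-30,0,0,0],
    [1,0,0,-30,0,0,0],
    [1,0,0,-30,0,0,0],
    [1,0,0,-30,0,0,0],
    [1,0,0,-15,0,0,0],
  ],
)

```text
clock: 4.77
position: [0.4727, -0.383, 0.2637]
tool_rot: [0.002, 0.997, 0.075, 0.001]
wrist_force: [0.8, 0.3, -1.6]
opening: 0.0171
finger_force: 58.5
```

```bash
python3 - <<'E'
from h import *
from station import bot
s=bot.get_state();print(s["position"],yaw(s))
plan(s["position"],yaw(s),[(.5336,.1008,.22,-12.7,16)])
E
```

```text
[ 0.4726602  -0.38295489  0.26367867] -81.35157534764147
[[8, -29, 3, 0, 0, -4.3], [11, -29, 2, 0, 0, -4.3], [12, -28, 3, 0, 0, -4.3], [15, -26, 3, 0, 0, -4.3], [17, -26, 3, 0, 0, -4.3], [18, -24, 2, 0, 0, -4.2], [20, -23, 3, 0, 0, -4.3], [22, -21, 3, 0, 0, -4.3]]
[[24, -20, 3, 0, 0, -4.3], [24, -17, 2, 0, 0, -4.3], [26, -16, 3, 0, 0, -4.3], [28, -14, 3, 0, 0, -4.3], [28, -12, 2, 0, 0, -4.3], [29, -9, 3, 0, 0, -4.3], [29, -8, 3, 0, 0, -4.3], [30, -5, 3, 0, 0, -4.3]]
end [533.5 100.5 219.7] -12.7
```

Emit:
move_arm(
  increments=[
    [1,8,-29,3,0,0,-4.3],
    [1,11,-29,2,0,0,-4.3],
    [1,12,-28,3,0,0,-4.3],
    [1,15,-26,3,0,0,-4.3],
    [1,17,-26,3,0,0,-4.3],
    [1,18,-24,2,0,0,-4.2],
    [1,20,-23,3,0,0,-4.3],
    [1,22,-21,3,0,0,-4.3],
  ],
)

```text
clock: 5.43
position: [0.5023, -0.1394, 0.2376]
tool_rot: [-0.0, 0.93, 0.368, -0.0]
wrist_force: [0.3, -0.2, -1.3]
opening: 0.0172
finger_force: 58.7
```

Emit:
move_arm(
  increments=[
    [1,24,-20,3,0,0,-4.3],
    [1,24,-17,2,0,0,-4.3],
    [1,26,-16,3,0,0,-4.3],
    [1,28,-14,3,0,0,-4.3],
    [1,28,-12,2,0,0,-4.3],
    [1,29,-9,3,0,0,-4.3],
    [1,29,-8,3,0,0,-4.3],
    [1,30,-5,3,0,0,-4.3],
  ],
)

```text
clock: 6.1
position: [0.5327, 0.1024, 0.2156]
tool_rot: [-0.0, 0.78, 0.626, -0.0]
wrist_force: [0.4, -0.6, -2.1]
opening: 0.0171
finger_force: 58.7
```

Emit:
move_arm(
  increments=[
    [1,0,0,20,0,0,0],
    [1,0,0,20,0,0,0],
    [1,0,0,20,0,0,0],
    [1,0,0,20,0,0,0],
    [1,0,0,15,0,0,0],
    [1,0,0,5,0,0,0],
    [1,0,0,0,0,0,0],
    [1,0,0,0,0,0,0],
  ],
)

```text
clock: 6.77
position: [0.5333, 0.1009, 0.116]
tool_rot: [0.0, 0.781, 0.625, 0.0]
wrist_force: [0.3, 0.5, -1.2]
opening: 0.0169
finger_force: 58.7
```

```bash
python3 - <<'E'
from h import *
from station import bot
d=snap("top","t1");e=snap("scene","s1");s=bot.get_state();print(s["position"],yaw(s))
a=cv2.resize(rectify(d,.40,.68,-0.1,.28,.06,1000),(760,560));cv2.imwrite("pics/c.png",a)
c=cv2.resize(e["frame"][140:290,270:470,::-1],(800,600),interpolation=cv2.INTER_CUBIC);cv2.imwrite("pics/d.png",c)
E
```

```text
[0.53369288 0.1009995  0.11649946] -12.653133449127369
```

View pics/d.png

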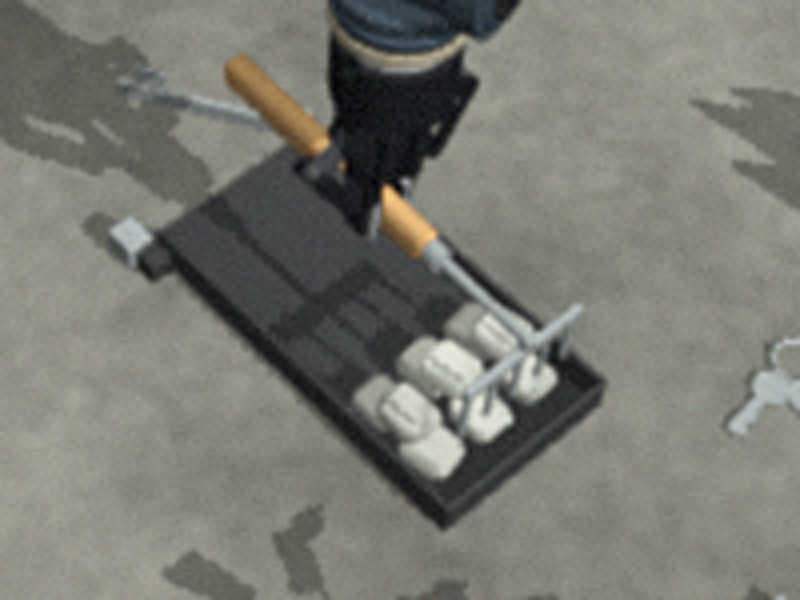

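The scene crop shows the rake held above the stones, crossbar from (460,395) to (580,310), and the heap still intact with rows A and B visible.

```bash
cat >> h.py <<'E'
A=np.radians(-12.7);EX=np.array([np.cos(A),np.sin(A)]);EY=np.array([-np.sin(A),np.cos(A)]);C=np.array([.5347,.1057])
def tray(p): d=np.asarray(p)[:2]-C;return (np.array([d@EX,d@EY])*1000).round(1)
E
python3 - <<'E'
from h import *
e=load("s1")
f=lambda u,v:(u/4+270,v/4+140)
for z in(.10,.12,.13,.14): print(z,[tray(toz(e,f(*p),z)).tolist() for p in((460,395),(580,310))])
print("tips",[tray(toz(e,f(*p),.07)).tolist() for p in((490,412),(537,380),(565,357))])
print("stones B-front..A-back z22:",[tray(toz(e,f(*p),.022)).tolist() for p in((432,480),(355,395),(488,445),(405,360),(538,403),(450,320))])
print("C edges z.04",[tray(toz(e,f(*p),.04)).tolist() for p in((425,430),(385,395),(470,395),(430,345),(515,345),(480,320))])
E
```

```text
0.1 [[44.0, 115.5], [-54.5, 120.0]]
0.12 [[54.2, 122.9], [-42.4, 127.3]]
0.13 [[59.3, 126.6], [-36.3, 131.0]]
0.14 [[64.4, 130.3], [-30.2, 134.7]]
tips [[23.4, 124.8], [-14.8, 127.5], [-40.0, 127.1]]
stones B-front..A-back z22: [[60.9, 119.1], [55.1, 43.0], [16.8, 124.1], [12.5, 44.7], [-29.3, 123.2], [-31.4, 41.5]]
C edges z.04 [[47.8, 97.2], [49.1, 62.6], [8.6, 97.4], [1.6, 54.3], [-39.7, 89.6], [-36.3, 61.5]]
```

View pics/c.png

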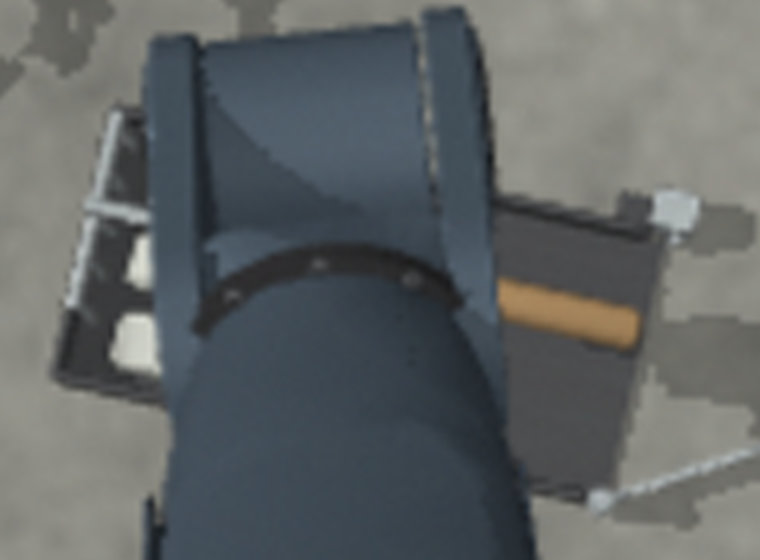

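The top crop is mostly covered by the arm; the crossbar is visible from (118,112) to (72,305), inside the closed end of the tray. Next I lower it and pull the top stones off.

Emit:
move_arm(
  increments=[
    [1,0,0,12,0,0,0],
    [1,0,0,12,0,0,0],
    [1,0,0,12,0,0,0],
    [1,0,0,7,0,0,0],
    [1,0,0,0,0,0,0],
    [1,0,0,0,0,0,0],
    [1,-6,0,0,0,0,0],
    [1,-6,0,0,0,0,0],
  ],
)

```text
clock: 7.53
position: [0.5309, 0.0891, 0.0729]
tool_rot: [0.0, 0.781, 0.625, 0.001]
wrist_force: [1.6, 1.6, 0.4]
opening: 0.0168
finger_force: 58.9
```

Emit:
move_arm(
  increments=[
    [1,-6,0,0,0,0,0],
    [1,-6,0,0,0,0,0],
    [1,-6,0,0,0,0,0],
    [1,-6,0,0,0,0,0],
    [1,-6,0,0,0,0,0],
    [1,-6,0,0,0,0,0],
    [1,-6,0,0,0,0,0],
    [1,-6,0,0,0,0,0],
  ],
)

```text
clock: 8.2
position: [0.5199, 0.0418, 0.0723]
tool_rot: [0.0, 0.781, 0.625, 0.0]
wrist_force: [0.2, 3.3, 0.2]
opening: 0.0167
finger_force: 58.9
```

Emit:
move_arm(
  increments=[
    [1,-6,0,0,0,0,0],
    [1,-6,0,0,0,0,0],
    [1,-6,0,0,0,0,0],
    [1,-6,0,0,0,0,0],
    [1,-6,0,0,0,0,0],
    [1,0,0,0,0,0,0],
    [1,0,0,0,0,0,0],
    [1,0,0,0,0,0,0],
  ],
)

```text
clock: 8.87
position: [0.5134, 0.0129, 0.0724]
tool_rot: [0.0, 0.781, 0.625, -0.0]
wrist_force: [-0.0, -3.6, 4.0]
opening: 0.0171
finger_force: 59.3
```

```bash
python3 - <<'E'
from h import *
from station import bot
e=snap("scene","s2");s=bot.get_state();print(s["position"],yaw(s),tray(s["position"]))
c=cv2.resize(e["frame"][140:290,270:470,::-1],(800,600),interpolation=cv2.INTER_CUBIC);cv2.imwrite("pics/e.png",c)
E
```

```text
[0.51345777 0.01301677 0.07238832] -12.642944300248699 [ -0.3 -95.1]
```

View pics/e.png

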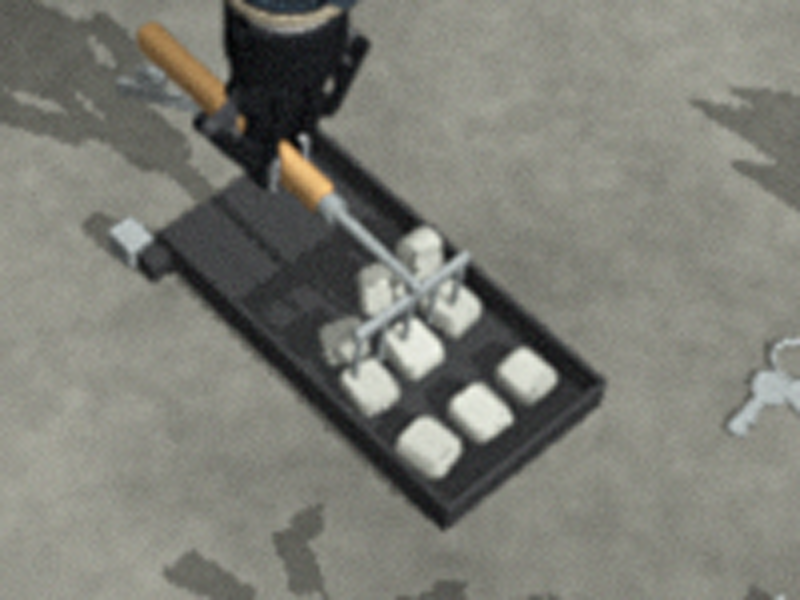

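Crop e shows row A unmoved at (428,447)–(525,375), row B dragged along to (370,387)–(455,307), and the top stones in front at (345,340)–(420,250), with the tines still over B.

```bash
python3 - <<'E'
from h import *
e=load("s2");f=lambda p:(p[0]/4+270,p[1]/4+140)
for n,z,L in(("A",.022,((428,447),(480,412),(525,375))),("B",.022,((370,387),(413,350),(455,307))),("C",.035,((345,340),(378,290),(420,250))),("barends",.085,((358,338),(468,255)))):
    print(n,[tray(toz(e,f(p),z)).tolist() for p in L])
E
```

```text
A [[46.4, 100.7], [3.5, 103.9], [-38.1, 103.1]]
B [[43.7, 44.9], [3.3, 42.5], [-41.1, 36.3]]
C [[37.8, 13.9], [-5.1, -0.6], [-48.4, -5.9]]
barends [[55.0, 40.1], [-40.5, 39.7]]
```

Emit:
move_arm(
  increments=[
    [1,-5,0,0,0,0,0],
    [1,-5,0,0,0,0,0],
    [1,-5,0,0,0,0,0],
    [1,-5,0,0,0,0,0],
    [1,-5,0,0,0,0,0],
    [1,-5,0,0,0,0,0],
    [1,-5,0,0,0,0,0],
    [1,0,0,0,0,0,0],
  ],
)

```text
clock: 9.58
position: [0.5055, -0.0219, 0.0722]
tool_rot: [-0.0, 0.781, 0.625, -0.0]
wrist_force: [0.2, 0.5, -1.8]
opening: 0.0171
finger_force: 58.7
```

```bash
python3 - <<'E'
from h import *
from station import bot
e=snap("scene","s3");s=bot.get_state();print(s["position"],s["wrist_force"],tray(s["position"]))
c=cv2.resize(e["frame"][140:290,270:470,::-1],(800,600),interpolation=cv2.INTER_CUBIC);cv2.imwrite("pics/f.png",c)
E
```

```text
[ 0.50551829 -0.02155586  0.07220962] [ 0.297573   -0.38275943 -2.01955686] [  -0.5 -130.6]
```

View pics/f.png

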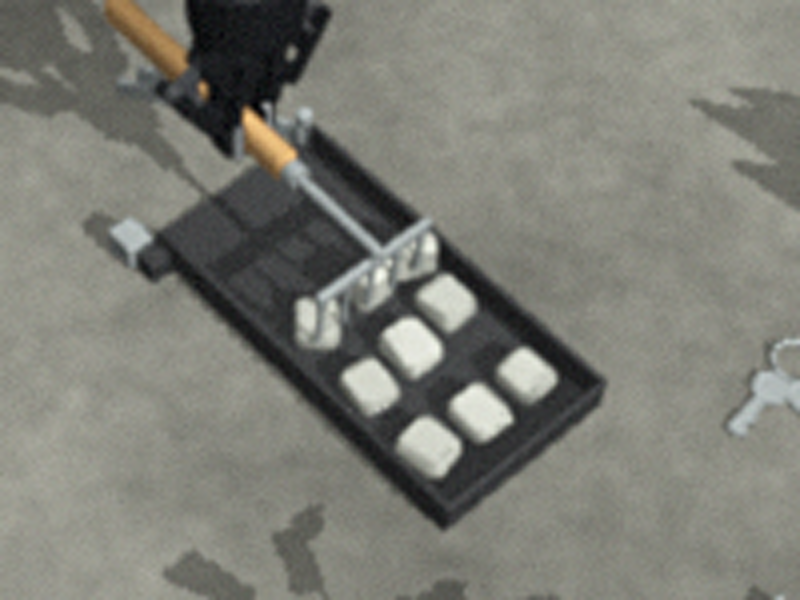

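Crop f shows row B left at (370,387), (412,347) and (446,303), with the three top stones standing upright against the tines at (318,322), (375,285) and (418,255).

Emit:
move_arm(
  increments=[
    [1,-4,0,-2,0,0,0],
    [1,-5,0,-2,0,0,0],
    [1,-5,0,0,0,0,0],
    [1,-5,0,0,0,0,0],
    [1,-5,0,0,0,0,0],
    [1,0,0,0,0,0,0],
    [1,0,0,0,0,0,0],
    [1,0,0,0,0,0,0],
  ],
)

```text
clock: 10.3
position: [0.5004, -0.0445, 0.0762]
tool_rot: [-0.0, 0.781, 0.625, -0.0]
wrist_force: [-0.0, -0.9, -1.4]
opening: 0.0171
finger_force: 58.6
```

```bash
python3 - <<'E'
from h import *
from station import bot
e=snap("scene","s4");s=bot.get_state();print(s["position"],s["wrist_force"],tray(s["position"]))
c=cv2.resize(e["frame"][160:260,290:420,::-1],(780,600),interpolation=cv2.INTER_CUBIC);cv2.imwrite("pics/g.png",c)
E
```

```text
[ 0.50045447 -0.04436071  0.0762652 ] [ 1.0291765   0.62247141 -0.87705858] [  -0.4 -153.9]
```

View pics/g.png

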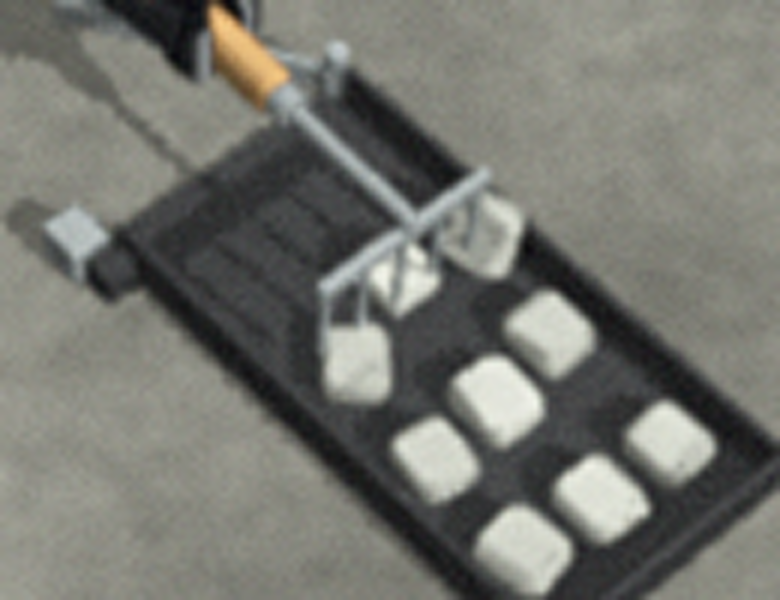

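Crop g (6x, offset 290,160) shows two of the top stones flat at (357,362) and (405,280), and the third tilted at (485,235) by the -x wall.

```bash
python3 - <<'E'
from h import *
e=load("s4");f=lambda p:(p[0]/6+290,p[1]/6+160)
for n,z,L in(("A",.022,((523,545),(600,495),(670,438))),("B",.022,((432,455),(495,395),(548,328))),("C",.022,((357,360),(403,278),(487,235))),("C back edges",.022,((360,405),(405,318),(480,278))),("bar",.09,((325,285),(487,175)))):
    print(n,[tray(toz(e,f(p),z)).tolist() for p in L])
E
```

```text
A [[44.2, 99.0], [2.4, 102.8], [-40.6, 102.3]]
B [[42.8, 42.0], [1.2, 37.6], [-40.9, 27.4]]
C [[34.3, -14.8], [-10.8, -33.8], [-55.6, -26.6]]
C back edges [[49.0, 3.3], [3.2, -17.4], [-36.8, -11.5]]
bar [[51.9, -19.6], [-39.3, -17.3]]
```

Emit:
move_arm(
  increments=[
    [1,0,0,-13,0,0,0],
    [1,0,0,-12,0,0,0],
    [1,17,13,0,0,0,0],
    [1,17,13,0,0,0,0],
    [1,0,0,0,0,0,-6],
    [1,0,0,0,0,0,-5.5],
    [1,0,0,0,0,0,0],
    [1,0,0,0,0,0,0],
  ],
)

```text
clock: 11.02
position: [0.5331, -0.0168, 0.1012]
tool_rot: [-0.0, 0.715, 0.699, -0.0]
wrist_force: [-0.2, 0.3, -2.0]
opening: 0.0169
finger_force: 58.8
```

Emit:
move_arm(
  increments=[
    [1,0,0,12,0,0,0],
    [1,0,0,10,0,0,0],
    [1,0,0,8,0,0,0],
    [1,0,0,5,0,0,0],
    [1,0,0,5,0,0,0],
    [1,0,0,5,0,0,0],
    [1,0,0,0,0,0,0],
    [1,0,0,0,0,0,0],
  ],
)

```text
clock: 11.68
position: [0.5333, -0.017, 0.0562]
tool_rot: [-0.0, 0.714, 0.7, -0.0]
wrist_force: [0.1, -1.0, -1.3]
opening: 0.0169
finger_force: 58.8
```

```bash
python3 - <<'E'
from h import *
from station import bot
e=snap("scene","s5");s=bot.get_state();print(s["position"],s["wrist_force"],s["moment"],tray(s["position"]),yaw(s))
c=cv2.resize(e["frame"][160:260,290:420,::-1],(780,600),interpolation=cv2.INTER_CUBIC);cv2.imwrite("pics/h.png",c)
E
```

```text
[ 0.53338245 -0.0169836   0.05643892] [ 0.09004937 -0.09832879 -2.04045892] [-0.0391743   0.05072875 -0.02144289] [  25.7 -120. ] -1.1603377965933703
```

View pics/h.png

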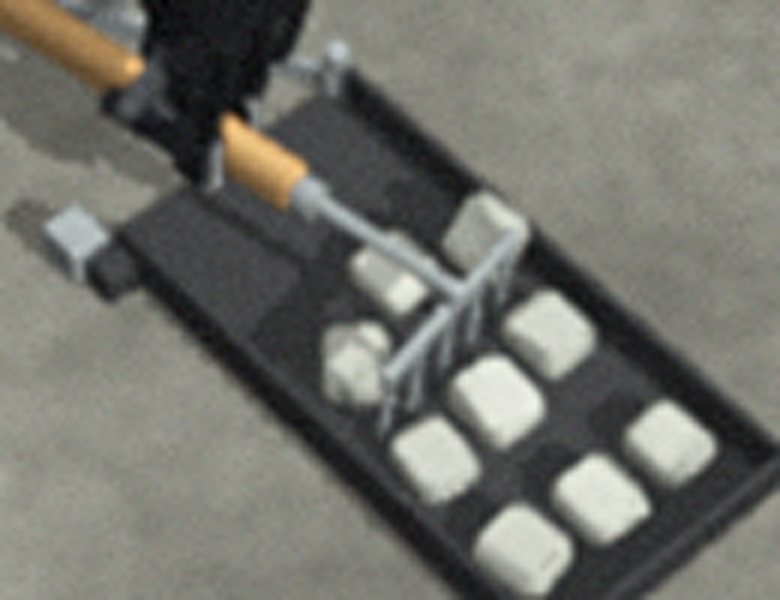

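Crop h shows the tines lowered cleanly into the gap between row B at (435,460)–(548,333) and the three former top stones at (357,360), (390,275) and (487,232).

Emit:
move_arm(
  increments=[
    [1,-5.5,-3.1,2,0,0,1],
    [1,-5.5,-3.1,0,0,0,1],
    [1,-5.5,-3.1,0,0,0,1],
    [1,-5.5,-3,0,0,0,1],
    [1,-5.5,-3,0,0,0,1],
    [1,-5.5,-3,0,0,0,1],
    [1,-6,-2.5,0,0,0,1],
    [1,-6,-2.5,0,0,0,1],
  ],
)

```text
clock: 12.4
position: [0.506, -0.0605, 0.0544]
tool_rot: [0.0, 0.762, 0.648, 0.0]
wrist_force: [0.4, 2.1, 1.2]
opening: 0.017
finger_force: 59.0
```

```bash
python3 - <<'E'
from h import *
from station import bot
e=snap("scene","s6");s=bot.get_state();print(s["position"],s["wrist_force"],tray(s["position"]),yaw(s))
c=cv2.resize(e["frame"][160:260,290:420,::-1],(780,600),interpolation=cv2.INTER_CUBIC);cv2.imwrite("pics/i.png",c)
E
```

```text
[ 0.50559814 -0.06131692  0.05435268] [-0.17375688 -2.33905328  3.21052862] [   8.3 -169.3] -9.337706817524301
```

Emit:
move_arm(
  increments=[
    [1,-6,-2,0,0,0,1],
    [1,-6,-2,0,0,0,1],
    [1,-6,-2,0,0,0,1],
    [1,-5,-2,0,0,0,0.4],
    [1,0,0,0,0,0,0],
    [1,4,0,0,0,0,0],
    [1,4,0,0,0,0,0],
    [1,0,0,0,0,0,0],
  ],
)

```text
clock: 13.12
position: [0.4963, -0.0724, 0.0543]
tool_rot: [0.0, 0.78, 0.626, 0.0]
wrist_force: [0.9, 0.7, 0.8]
opening: 0.0174
finger_force: 59.2
```

Emit:
move_arm(
  increments=[
    [1,0,0,-10,0,0,0],
    [1,0,0,-20,0,0,0],
    [1,0,0,-20,0,0,0],
    [1,20,0,-20,0,0,0],
    [1,30,0,-10,0,0,0],
    [1,40,0,0,0,0,0],
    [1,40,0,0,0,0,0],
    [1,20,0,0,0,0,0],
  ],
)

```text
clock: 13.78
position: [0.5289, 0.0767, 0.1352]
tool_rot: [0.0, 0.78, 0.626, 0.0]
wrist_force: [0.1, -0.2, -1.2]
opening: 0.0173
finger_force: 58.8
```

```bash
cat >> h.py <<'E'
def blobs(d,z=.022,lo=105):
    # bright neutral blobs inside the tray, on the orthophoto (tray axes, 1 px = 1 mm)
    src=np.float32([pix(d,[*(C+x*EX+y*EY),z]) for x,y in((-.068,.138),(.068,.138),(.068,-.15),(-.068,-.15))])
    M=cv2.getPerspectiveTransform(src,np.float32([[0,0],[136,0],[136,288],[0,288]]))
    o=cv2.warpPerspective(d["frame"],M,(136,288),flags=cv2.INTER_LINEAR).astype(int)
    m=((o.min(2)>lo)&(o.max(2)-o.min(2)<40)).astype(np.uint8)
    m=cv2.morphologyEx(m,cv2.MORPH_OPEN,np.ones((7,7)))
    n,l,st,ce=cv2.connectedComponentsWithStats(m)
    for i in range(1,n):
        if st[i,4]>60: print("x %.0f y %.0f area %d  box x[%d,%d] y[%d,%d]"%(ce[i,0]-68,138-ce[i,1],st[i,4],st[i,0]-68,st[i,0]+st[i,2]-68,138-st[i,1]-st[i,3],138-st[i,1]))
    return o,m
E
python3 - <<'E'
from h import *
from station import bot
e=snap("scene","s7");s=bot.get_state();print(s["position"],s["wrist_force"],tray(s["position"]),yaw(s))
print("before(h)");blobs(load("s5"));print("now");blobs(e);
t=snap("top","t7");print("top");blobs(t)
E
```

```text
[0.52919129 0.07830244 0.13498458] [-0.84383413  1.84675573 -1.6005113 ] [  0.6 -27.9] -12.357252400535264
before(h)
x 3 y 102 area 1163  box x[-13,20] y[83,121]
x -40 y 102 area 1069  box x[-55,-23] y[83,120]
x 45 y 99 area 1231  box x[27,63] y[79,119]
x 42 y 43 area 1110  box x[26,60] y[23,61]
x 1 y 39 area 1331  box x[-16,20] y[17,59]
x -40 y 28 area 1208  box x[-57,-22] y[8,47]
x -10 y -32 area 4681  box x[-68,54] y[-107,7]
x -36 y -145 area 268  box x[-53,-20] y[-150,-141]
x 54 y -145 area 227  box x[41,68] y[-150,-141]
now
x -40 y 102 area 1048  box x[-55,-23] y[83,119]
x 3 y 102 area 1146  box x[-13,20] y[83,120]
x 45 y 99 area 1217  box x[28,63] y[79,119]
x 42 y 43 area 1100  box x[26,60] y[23,61]
x -22 y 37 area 3099  box x[-64,19] y[8,60]
x -47 y -71 area 443  box x[-59,-32] y[-84,-59]
x -7 y -82 area 1161  box x[-25,12] y[-102,-63]
x 36 y -80 area 970  box x[18,55] y[-99,-62]
x -9 y -145 area 624  box x[-46,28] y[-150,-141]
x 52 y -146 area 245  box x[36,68] y[-150,-142]
top
x 36 y 104 area 1228  box x[19,56] y[83,123]
x -1 y 101 area 1110  box x[-16,15] y[80,122]
x 63 y 119 area 63  box x[59,68] y[115,122]
x -43 y 99 area 948  box x[-58,-27] y[81,116]
```

Emit:
move_arm(
  increments=[
    [1,-16,0,5,0,0,0.3],
    [1,-15,0,15,0,0,0],
    [1,0,0,20,0,0,0],
    [1,0,0,15,0,0,0],
    [1,0,0,10,0,0,0],
    [1,0,0,8,0,0,0],
    [1,0,0,7,0,0,0],
    [1,0,0,0,0,0,0],
  ],
)

```text
clock: 14.55
position: [0.5219, 0.043, 0.0538]
tool_rot: [-0.0, 0.782, 0.623, 0.0]
wrist_force: [0.3, 0.5, 1.1]
opening: 0.0168
finger_force: 59.1
```

Emit:
move_arm(
  increments=[
    [1,-4,0,0,0,0,0],
    [1,-4,0,0,0,0,0],
    [1,-4,0,0,0,0,0],
    [1,-4,0,0,0,0,0],
    [1,-4,0,0,0,0,0],
    [1,-2,0,0,0,0,0],
    [1,0,0,0,0,0,0],
    [1,4,0,0,0,0,0],
  ],
)

```text
clock: 15.22
position: [0.5178, 0.0248, 0.0545]
tool_rot: [0.0, 0.782, 0.623, -0.0]
wrist_force: [0.2, -1.7, 0.3]
opening: 0.0172
finger_force: 59.1
```

Emit:
move_arm(
  increments=[
    [1,0,0,-10,0,0,0],
    [1,0,0,-20,0,0,0],
    [1,0,0,-30,0,0,0],
    [1,0,0,-30,0,0,0],
    [1,0,0,-30,0,0,0],
    [1,0,0,-30,0,0,0],
    [1,0,0,-30,0,0,0],
    [1,0,0,-25,0,0,0],
  ],
)

```text
clock: 15.88
position: [0.5176, 0.0257, 0.2622]
tool_rot: [0.001, 0.782, 0.624, 0.001]
wrist_force: [0.8, -0.4, -1.9]
opening: 0.0169
finger_force: 58.7
```

```bash
python3 - <<'E'
from h import *
from station import bot
e=snap("scene","s8");s=bot.get_state();print(s["position"],s["wrist_force"],tray(s["position"]),yaw(s))
o,m=blobs(e)
print(o[180:235:3,0:60:3].mean(2).astype(int))
plan(s["position"],yaw(s),[(.4727,-.383,.264,-81.35,20),(.4727,-.383,.264,-81.35,4)])
E
```

```text
[0.51940384 0.02564374 0.26659838] [ 2.16620636 -0.55193317  4.91664309] [  2.7 -81.5] -12.819692666512797
x -40 y 102 area 1040  box x[-55,-23] y[83,119]
x 3 y 102 area 1137  box x[-13,20] y[83,120]
x 45 y 99 area 1216  box x[28,63] y[79,119]
x -1 y 24 area 1306  box x[-20,18] y[2,45]
x 40 y 26 area 1092  box x[23,58] y[6,46]
x -41 y 24 area 1185  box x[-58,-23] y[4,43]
x 36 y -78 area 1155  box x[16,56] y[-99,-57]
x -53 y -79 area 831  box x[-68,-32] y[-102,-59]
x -7 y -80 area 1277  box x[-26,12] y[-102,-59]
x 8 y -145 area 959  box x[-50,68] y[-150,-141]
[[ 24  23  26  35  48  62  72  70  64  68  70  68  70  68  72  71  68  68
   72  73]
 [ 30  33  47  47  48  63  75  75  71  69  69  71  69  66  71  69  68  66
   69  71]
 [ 45  77  86  63  52  68  73  73  71  73  69  73  72  69  70  66  65  72
   71  71]
 [ 96 107  90  59  48  64  70  70  65  69  70  71  67  70  69  69  66  72
   71  71]
 [110  92  59  38  45  61  69  70  70  69  70  75  68  70  70  70  68  72
   71  71]
 [ 84  50  37  34  45  59  68  78  88  86  83  78  68  68  67  69  66  63
   68  65]
 [ 44  31  30  30  45  59
[... 987 characters left out ...]
27 228]
 [184 200 197 179 143  90  64  52  50  51  52  49  50  49  59  85 144 210
  225 227]]
[[-20, 2, 0, 0, 0, 3.4], [-21, 4, 0, 0, 0, 3.5], [-20, 4, 0, 0, 0, 3.4], [-19, 6, 1, 0, 0, 3.4], [-20, 7, 0, 0, 0, 3.4], [-19, 8, 0, 0, 0, 3.5], [-18, 10, 0, 0, 0, 3.4], [-18, 10, 0, 0, 0, 3.4]]
[[-17, 12, 0, 0, 0, 3.4], [-16, 12, 0, 0, 0, 3.5], [-16, 13, 0, 0, 0, 3.4], [-15, 15, 1, 0, 0, 3.4], [-14, 15, 0, 0, 0, 3.4], [-13, 16, 0, 0, 0, 3.5], [-12, 16, 0, 0, 0, 3.4], [-11, 18, 0, 0, 0, 3.4]]
[[-10, 18, 0, 0, 0, 3.5], [-8, 18, 0, 0, 0, 3.4], [-8, 19, 0, 0, 0, 3.4], [-7, 20, 1, 0, 0, 3.4], [0, 0, 0, 0, 0, 0], [0, 0, 0, 0, 0, 0], [0, 0, 0, 0, 0, 0], [0, 0, 0, 0, 0, 0]]
end [ 472.4 -383.3  263.6] -81.3
```

Emit:
move_arm(
  increments=[
    [1,-20,2,0,0,0,3.4],
    [1,-21,4,0,0,0,3.5],
    [1,-20,4,0,0,0,3.4],
    [1,-19,6,1,0,0,3.4],
    [1,-20,7,0,0,0,3.4],
    [1,-19,8,0,0,0,3.5],
    [1,-18,10,0,0,0,3.4],
    [1,-18,10,0,0,0,3.4],
  ],
)

```text
clock: 16.6
position: [0.4984, -0.1389, 0.2586]
tool_rot: [-0.0, 0.908, 0.419, -0.0]
wrist_force: [-0.9, -0.1, -1.0]
opening: 0.017
finger_force: 58.8
```

Emit:
move_arm(
  increments=[
    [1,-17,12,0,0,0,3.4],
    [1,-16,12,0,0,0,3.5],
    [1,-16,13,0,0,0,3.4],
    [1,-15,15,1,0,0,3.4],
    [1,-14,15,0,0,0,3.4],
    [1,-13,16,0,0,0,3.5],
    [1,-12,16,0,0,0,3.4],
    [1,-11,18,0,0,0,3.4],
  ],
)

```text
clock: 17.27
position: [0.4797, -0.3025, 0.2576]
tool_rot: [-0.0, 0.981, 0.193, -0.0]
wrist_force: [0.9, -0.3, -2.4]
opening: 0.0169
finger_force: 58.8
```

```bash
python3 - <<'E'
from h import *
from station import bot
e=snap("scene","s9");t=snap("top","t9");s=bot.get_state();print(s["position"],yaw(s))
print("scene");blobs(e);print("top")
o,m=blobs(t,lo=95)
print(o[190:250:3,0:60:3].mean(2).astype(int))
o,m=blobs(e)
print(o[190:250:3,0:60:3].mean(2).astype(int))
E
```

```text
[ 0.47950336 -0.30395854  0.25739283] -67.86772937423311
scene
x -40 y 102 area 1037  box x[-55,-23] y[83,119]
x 3 y 102 area 1130  box x[-13,20] y[83,120]
x 45 y 99 area 1195  box x[28,62] y[79,119]
x -1 y 25 area 1290  box x[-20,19] y[3,45]
x 40 y 26 area 1072  box x[23,58] y[6,45]
x -41 y 24 area 1178  box x[-58,-23] y[4,43]
x 36 y -78 area 1145  box x[16,56] y[-99,-57]
x -53 y -79 area 822  box x[-68,-32] y[-102,-59]
x -7 y -80 area 1250  box x[-25,12] y[-101,-59]
x 8 y -146 area 911  box x[-49,68] y[-150,-141]
top
x -1 y 99 area 1108  box x[-17,16] y[80,117]
x -43 y 99 area 1047  box x[-59,-26] y[80,116]
x 41 y 96 area 1172  box x[24,59] y[76,115]
x 35 y 22 area 1097  box x[18,54] y[3,41]
x -5 y 20 area 1255  box x[-23,15] y[-1,40]
x -45 y 20 area 1147  box x[-62,-28] y[1,38]
x 32 y -81 area 1149  box x[11,53] y[-101,-62]
x -51 y -79 area 690  box x[-65,-35] y[-96,-64]
x -11 y -83 area 1210  box x[-29,9] y[-104,-64]
[[ 74  70  78  80  79  80  79  79  79  78  78  78  78  78  78  79  78  78
   79  79]
 [ 77  68  78  80  79  78  79  79  79  78  78  78  77  79  79  79  78  78
   78 
[... 2994 characters left out ...]
 204 221
  221 220]
 [161 195 205 204 198 193 154 105  71  57  47  51  49  47  63 125 196 220
  223 219]
 [174 198 202 199 192 168 121  78  53  48  54  51  47  45  56 107 174 217
  222 220]
 [179 197 197 193 166 126  83  52  45  46  51  53  49  43  52  92 157 205
  230 227]
 [173 190 192 168 124  78  51  49  48  47  48  49  49  46  55  80 129 189
  220 213]
 [134 156 145 116  78  53  47  50  51  48  51  53  49  46  53  64  92 134
  159 140]
 [ 71  83  77  59  50  48  49  53  52  52  52  52  51  51  50  59  65  83
   72  59]
 [ 35  32  31  36  44  47  48  44  51  52  49  50  53  50  52  62  67  64
   61  49]
 [ 25  22  28  36  46  49  47  51  50  51  49  52  48  49  54  68  71  66
   67  60]]
```

```bash
python3 - <<'E'
from h import *
e=load("s9");t=load("t9")
for lo in(185,):
    print("scene");blobs(e,lo=lo);print("top");blobs(t,lo=lo)
# brightness-independent: corners via min-area rect of bright top faces in ortho at several heights
for z in(.036,.041):
    print(z);print("s");blobs(e,z,170);print("t");blobs(t,z,170)
E
```

```text
scene
x 2 y 102 area 678  box x[-9,14] y[86,117]
x -41 y 99 area 478  box x[-51,-29] y[87,110]
x 42 y 95 area 483  box x[32,53] y[82,107]
x -3 y 24 area 814  box x[-16,12] y[6,41]
x 39 y 25 area 578  box x[27,51] y[10,40]
x -44 y 23 area 545  box x[-54,-32] y[9,36]
x -9 y -80 area 780  box x[-22,6] y[-98,-64]
x 33 y -83 area 337  box x[21,48] y[-91,-75]
x -59 y -86 area 209  box x[-66,-51] y[-96,-77]
top
x 0 y 99 area 595  box x[-10,12] y[84,113]
x -42 y 99 area 490  box x[-53,-30] y[87,110]
x 41 y 96 area 613  box x[29,54] y[81,110]
x -6 y 21 area 771  box x[-19,10] y[4,36]
x 38 y 23 area 482  box x[26,50] y[10,35]
x -45 y 21 area 486  box x[-56,-33] y[9,32]
x -49 y -77 area 207  box x[-55,-41] y[-88,-68]
x -11 y -83 area 662  box x[-24,3] y[-99,-69]
x 32 y -84 area 416  box x[19,47] y[-94,-75]
0.036
s
x -33 y 106 area 639  box x[-44,-20] y[91,121]
x 9 y 107 area 767  box x[-3,22] y[90,122]
x 49 y 103 area 709  box x[37,62] y[87,120]
x 5 y 30 area 891  box x[-10,20] y[11,48]
x 46 y 31 area 677  box x[33,59] y[15,47]
x -35 y 29 area 665  box x[-47,-23] y[14,44]
x -1 y -73 area 845  b
[... 626 characters left out ...]
 area 688  box x[40,64] y[89,121]
x 7 y 33 area 877  box x[-7,23] y[14,50]
x 48 y 34 area 671  box x[35,61] y[17,49]
x -33 y 31 area 665  box x[-44,-20] y[16,46]
x 2 y -70 area 853  box x[-13,17] y[-89,-53]
x 44 y -70 area 661  box x[29,59] y[-86,-53]
x -47 y -75 area 305  box x[-56,-37] y[-88,-65]
t
x -45 y 97 area 610  box x[-57,-32] y[82,110]
x -3 y 96 area 656  box x[-14,10] y[81,110]
x 37 y 94 area 706  box x[25,51] y[78,109]
x -8 y 19 area 837  box x[-22,8] y[1,35]
x 33 y 21 area 577  box x[20,47] y[7,34]
x -48 y 19 area 616  box x[-60,-34] y[6,32]
x 29 y -82 area 635  box x[14,45] y[-96,-67]
x -52 y -79 area 276  box x[-60,-43] y[-90,-68]
x -14 y -83 area 727  box x[-28,1] y[-100,-69]
```

```bash
python3 - <<'E'
from h import *
from station import bot
s=bot.get_state()
plan(s["position"],yaw(s),[(.5113,-.0755,.25,-12.7,12),(.5113,-.0755,.15,-12.7,4)])
E
```

```text
[[10, -17, 1, 0, 0, -4.6], [11, -15, 0, 0, 0, -4.6], [12, -15, 1, 0, 0, -4.6], [13, -14, 0, 0, 0, -4.6], [14, -13, 1, 0, 0, -4.6], [16, -12, 1, 0, 0, -4.6], [16, -10, 0, 0, 0, -4.6], [17, -9, 1, 0, 0, -4.6]]
[[18, -7, 1, 0, 0, -4.6], [18, -6, 0, 0, 0, -4.6], [19, -5, 1, 0, 0, -4.6], [19, -3, 0, 0, 0, -4.6], [0, 0, 25, 0, 0, 0], [0, 0, 25, 0, 0, 0], [0, 0, 25, 0, 0, 0], [0, 0, 25, 0, 0, 0]]
end [511.6 -75.2 150.4] -12.7
```

Emit:
move_arm(
  increments=[
    [1,10,-17,1,0,0,-4.6],
    [1,11,-15,0,0,0,-4.6],
    [1,12,-15,1,0,0,-4.6],
    [1,13,-14,0,0,0,-4.6],
    [1,14,-13,1,0,0,-4.6],
    [1,16,-12,1,0,0,-4.6],
    [1,16,-10,0,0,0,-4.6],
    [1,17,-9,1,0,0,-4.6],
  ],
)

```text
clock: 18.03
position: [0.5003, -0.1478, 0.2526]
tool_rot: [-0.0, 0.868, 0.496, 0.0]
wrist_force: [0.8, -0.7, -1.2]
opening: 0.0171
finger_force: 58.9
```

Emit:
move_arm(
  increments=[
    [1,18,-7,1,0,0,-4.6],
    [1,18,-6,0,0,0,-4.6],
    [1,19,-5,1,0,0,-4.6],
    [1,19,-3,0,0,0,-4.6],
    [1,0,0,25,0,0,0],
    [1,0,0,25,0,0,0],
    [1,0,0,25,0,0,0],
    [1,0,0,25,0,0,0],
  ],
)

```text
clock: 18.7
position: [0.511, -0.0721, 0.1497]
tool_rot: [0.0, 0.779, 0.627, 0.0]
wrist_force: [0.1, -0.8, -1.9]
opening: 0.0168
finger_force: 59.0
```

```bash
python3 - <<'E'
from h import *
from station import bot
s=bot.get_state();print(s["position"],yaw(s),tray(s["position"]))
E
```

```text
[ 0.51098394 -0.07214927  0.14965916] -12.328802614951288 [  16.  -178.7]
```

Emit:
move_arm(
  increments=[
    [1,0,0,20,0,0,0.4],
    [1,0,0,20,0,0,0],
    [1,0,0,20,0,0,0],
    [1,0,0,15,0,0,0],
    [1,0,0,10,0,0,0],
    [1,0,0,10,0,0,0],
    [1,0,0,0,0,0,0],
    [1,0,0,0,0,0,0],
  ],
)

```text
clock: 19.37
position: [0.5114, -0.073, 0.0556]
tool_rot: [0.0, 0.782, 0.624, 0.0]
wrist_force: [-0.2, -0.2, -1.2]
opening: 0.0171
finger_force: 59.0
```

Emit:
move_arm(
  increments=[
    [1,-6,0,0,0,0,0],
    [1,-6,0,0,0,0,0],
    [1,-6,0,0,0,0,0],
    [1,-6,0,0,0,0,0],
    [1,-6,0,0,0,0,0],
    [1,-6,0,0,0,0,0],
    [1,-5,0,0,0,0,0],
    [1,-4,0,0,0,0,0],
  ],
)

```text
clock: 20.03
position: [0.5011, -0.1178, 0.0553]
tool_rot: [0.0, 0.782, 0.623, 0.0]
wrist_force: [0.5, 0.7, -0.9]
opening: 0.0172
finger_force: 59.0
```

Emit:
move_arm(
  increments=[
    [1,0,0,0,0,0,0],
    [1,4,0,0,0,0,0],
    [1,4,0,0,0,0,0],
    [1,0,0,-20,0,0,0],
    [1,0,0,-20,0,0,0],
    [1,0,0,-20,0,0,0],
    [1,0,0,-20,0,0,0],
    [1,0,0,0,0,0,0],
  ],
)

```text
clock: 20.7
position: [0.5048, -0.1091, 0.1386]
tool_rot: [0.002, 0.782, 0.624, 0.002]
wrist_force: [-0.1, -1.0, -1.1]
opening: 0.0173
finger_force: 59.1
```

```bash
python3 - <<'E'
from h import *
from station import bot
s=bot.get_state();print(s["position"],yaw(s),tray(s["position"]))
e=snap("scene","s10");blobs(e);print("hi");blobs(e,.041,170)
E
```

```text
[ 0.50480304 -0.10909037  0.13863008] -12.807967386053084 [  18.1 -216.1]
x 3 y 102 area 1140  box x[-13,20] y[83,121]
x -40 y 102 area 1054  box x[-55,-23] y[83,120]
x 45 y 99 area 1220  box x[28,63] y[79,119]
x -1 y 25 area 1318  box x[-20,19] y[3,45]
x 40 y 26 area 1098  box x[23,58] y[6,46]
x -41 y 24 area 1199  box x[-58,-23] y[4,43]
x -53 y -79 area 835  box x[-68,-32] y[-102,-59]
x 30 y -111 area 1220  box x[11,49] y[-131,-92]
x -12 y -115 area 1315  box x[-29,6] y[-135,-94]
x 21 y -145 area 206  box x[10,34] y[-150,-138]
x -40 y -145 area 150  box x[-49,-31] y[-150,-141]
x -21 y -145 area 162  box x[-30,-8] y[-150,-140]
x 53 y -146 area 230  box x[38,68] y[-150,-142]
hi
x -31 y 108 area 670  box x[-42,-17] y[93,123]
x 12 y 109 area 775  box x[0,25] y[92,124]
x 52 y 105 area 747  box x[39,65] y[88,122]
x 7 y 33 area 899  box x[-7,23] y[14,50]
x 48 y 34 area 705  box x[35,62] y[17,50]
x -32 y 31 area 675  box x[-44,-20] y[16,46]
x -47 y -75 area 337  box x[-57,-36] y[-88,-64]
x -2 y -103 area 854  box x[-16,12] y[-121,-87]
x 38 y -101 area 690  box x[23,53] y[-115,-88]
```

Emit:
move_arm(
  increments=[
    [1,7,-20,0,0,0,0],
    [1,7,-30,0,0,0,0],
    [1,0,-30,0,0,0,0],
    [1,0,-30,0,0,0,0],
    [1,0,-26,0,0,0,0],
    [1,0,0,20,0,0,0],
    [1,0,0,20,0,0,0],
    [1,0,0,18,0,0,0],
  ],
)

```text
clock: 21.42
position: [0.3729, -0.0649, 0.076]
tool_rot: [-0.0, 0.782, 0.624, -0.0]
wrist_force: [-0.1, -1.2, -2.1]
opening: 0.0171
finger_force: 59.1
```

Emit:
move_arm(
  increments=[
    [1,0,0,0,0,0,0],
    [1,0,5,0,0,0,0],
    [1,0,5,0,0,0,0],
    [1,0,5,0,0,0,0],
    [1,0,5,0,0,0,0],
    [1,0,5,0,0,0,0],
    [1,0,5,0,0,0,0],
    [1,0,5,0,0,0,0],
  ],
)

```text
clock: 22.08
position: [0.4003, -0.072, 0.0759]
tool_rot: [-0.007, 0.779, 0.627, -0.007]
wrist_force: [-13.2, 0.9, -4.7]
opening: 0.0174
finger_force: 135.5
```

```bash
python3 - <<'E'
from h import *
from station import bot
s=bot.get_state();print(s["position"],yaw(s),tray(s["position"]),s["wrist_force"])
e=snap("scene","s11");blobs(e)
E
```

```text
[ 0.40034148 -0.07202716  0.07586191] -12.322190927650565 [ -92.  -202.9] [-13.20665616   0.93253246  -4.68629937]
x -40 y 102 area 1050  box x[-55,-23] y[83,119]
x 3 y 102 area 1144  box x[-13,20] y[83,120]
x 45 y 99 area 1215  box x[28,63] y[79,119]
x -1 y 25 area 1316  box x[-20,18] y[2,45]
x 40 y 26 area 1089  box x[23,58] y[6,46]
x -41 y 24 area 1202  box x[-58,-23] y[4,43]
x -53 y -79 area 837  box x[-68,-32] y[-102,-59]
x 30 y -111 area 1199  box x[11,49] y[-130,-92]
x -12 y -114 area 1303  box x[-29,6] y[-136,-94]
x -30 y -145 area 258  box x[-45,-12] y[-150,-141]
x 21 y -146 area 172  box x[10,33] y[-150,-141]
x 53 y -146 area 233  box x[38,68] y[-150,-141]
```

Emit:
move_arm(
  increments=[
    [1,0,-10,0,0,0,0],
    [1,0,-10,0,0,0,0],
    [1,0,-15,0,0,0,0],
    [1,0,0,-20,0,0,0],
    [1,0,0,-20,0,0,0],
    [1,0,0,0,0,0,0],
    [1,0,0,0,0,0,0],
    [1,0,0,0,0,0,0],
  ],
)

```text
clock: 22.8
position: [0.3738, -0.0654, 0.1173]
tool_rot: [0.0, 0.782, 0.624, 0.0]
wrist_force: [0.3, 1.1, -2.1]
opening: 0.017
finger_force: 59.3
```

```bash
python3 - <<'E'
from h import *
from station import bot
s=bot.get_state();print(s["position"],yaw(s),tray(s["position"]),s["wrist_force"])
t=snap("top","t12");e=snap("scene","s12")
zg=s["position"][2]+.019
for n,d in(("top",t),("scene",e),("scene10",load("s10"))):
    z=zg+.008 if n!="scene10" else .1386+.027
    src=np.float32([pix(d,[*(C+x*EX+y*EY),z]) for x,y in((-.25,.1),(.15,.1),(.15,-.4),(-.25,-.4))])
    M=cv2.getPerspectiveTransform(src,np.float32([[0,0],[800,0],[800,1000],[0,1000]]))
    o=cv2.warpPerspective(d["frame"],M,(800,1000)).astype(int)
    m=(o[...,0]>150)&(o[...,0]-o[...,2]>50)
    v,u=np.nonzero(m);P=np.c_[u/2-250,100-v/2]
    if len(P)<50: print(n,len(P));continue
    w,V=np.linalg.eigh(np.cov(P.T));a=V[:,1]*np.sign(V[1,1]);print(n,len(P),P.mean(0).round(1),"rake angle from tray y (ccw deg)",np.degrees(np.arctan2(-a[0],a[1])).round(2),P.min(0),P.max(0))
E
```

```text
[ 0.37377393 -0.06535184  0.1172856 ] -12.844050409810063 [-119.4 -202.2] [ 0.2518612   1.08712455 -2.09741231]
top 1190 [-118.3 -320.8] rake angle from tray y (ccw deg) 1.04 [-123.5 -338. ] [-113.5 -304.5]
scene 18162 [  30.7 -320.5] rake angle from tray y (ccw deg) 58.32 [-125.5 -399.5] [ 149.5 -152. ]
scene10 7760 [  41. -274.] rake angle from tray y (ccw deg) 22.73 [  11.5 -395. ] [ 149.5 -167.5]
```

Emit:
move_arm(
  increments=[
    [1,0,0,20,0,0,0],
    [1,0,0,16,0,0,0],
    [1,0,0,0,0,0,0],
    [1,0,4,0,0,0,0],
    [1,0,4,0,0,0,0],
    [1,0,4,0,0,0,0],
    [1,0,0,3,0,0,0],
    [1,0,0,0,0,0,0],
  ],
)

```text
clock: 23.57
position: [0.3856, -0.0681, 0.0783]
tool_rot: [0.0, 0.782, 0.624, 0.0]
wrist_force: [-0.7, -0.1, -1.5]
opening: 0.0172
finger_force: 59.2
```

Emit:
move_arm(
  increments=[
    [1,0,4,0,0,0,0],
    [1,0,4,0,0,0,0],
    [1,0,4,0,0,0,0],
    [1,0,4,0,0,0,0],
    [1,0,4,0,0,0,0],
    [1,0,4,0,0,0,0],
    [1,0,2,0,0,0,0],
    [1,0,0,0,0,0,0],
  ],
)

```text
clock: 24.23
position: [0.4072, -0.0733, 0.0772]
tool_rot: [-0.003, 0.78, 0.625, -0.003]
wrist_force: [-14.7, -2.9, 2.1]
opening: 0.0169
finger_force: 78.4
```

```bash
python3 - <<'E'
from h import *
from station import bot
s=bot.get_state();print(s["position"],yaw(s),tray(s["position"]),s["wrist_force"])
e=snap("scene","s13");blobs(e)
E
```

```text
[ 0.40716755 -0.07331118  0.07718291] -12.599063472731835 [ -85.1 -202.7] [-14.74731471  -2.8894771    2.07247463]
x -40 y 102 area 1060  box x[-55,-23] y[83,120]
x 3 y 102 area 1144  box x[-13,20] y[83,120]
x 45 y 99 area 1224  box x[27,63] y[79,119]
x -1 y 24 area 1317  box x[-20,18] y[2,45]
x 40 y 26 area 1095  box x[23,58] y[6,46]
x -41 y 24 area 1197  box x[-58,-23] y[4,43]
x -24 y -102 area 2459  box x[-55,6] y[-136,-67]
x 30 y -111 area 1193  box x[11,48] y[-130,-92]
x -40 y -145 area 143  box x[-48,-30] y[-150,-141]
x 22 y -146 area 167  box x[11,33] y[-150,-141]
x 53 y -145 area 241  box x[38,68] y[-150,-141]
x -21 y -146 area 102  box x[-27,-12] y[-150,-142]
```

Emit:
move_arm(
  increments=[
    [1,0,-3,0,0,0,0],
    [1,0,-3,0,0,0,0],
    [1,0,0,-15,0,0,0],
    [1,0,0,-20,0,0,0],
    [1,0,0,-20,0,0,0],
    [1,0,-30,-20,0,0,0],
    [1,0,-30,0,0,0,0],
    [1,0,0,0,0,0,0],
  ],
)

```text
clock: 24.95
position: [0.3425, -0.058, 0.1534]
tool_rot: [-0.001, 0.782, 0.624, -0.001]
wrist_force: [-0.2, 0.3, -1.7]
opening: 0.017
finger_force: 59.0
```

```bash
python3 - <<'E'
from h import *
from station import bot
s=bot.get_state();print(s["position"],yaw(s),tray(s["position"]),s["wrist_force"])
e=snap("scene","s14");t=snap("top","t14")
for lo in(105,170):
    print("scene",lo);o,m=blobs(e,lo=lo);print("top",lo);p,m=blobs(t,lo=lo)
print(o[195:255:3,0:66:3].mean(2).astype(int));print(p[195:255:3,0:66:3].mean(2).astype(int))
E
```

```text
[ 0.3425381  -0.05802621  0.15344246] -12.842279414608374 [-151.5 -202. ] [-0.20577051  0.31150836 -1.74333717]
scene 105
x -40 y 102 area 1038  box x[-55,-23] y[83,119]
x 3 y 102 area 1133  box x[-13,20] y[83,120]
x 45 y 99 area 1207  box x[28,63] y[79,119]
x -1 y 25 area 1312  box x[-20,19] y[2,45]
x 40 y 26 area 1086  box x[23,58] y[6,46]
x -41 y 24 area 1186  box x[-58,-23] y[4,43]
x -25 y -102 area 2450  box x[-56,6] y[-136,-67]
x 30 y -111 area 1180  box x[11,48] y[-130,-92]
x 21 y -146 area 160  box x[11,33] y[-150,-141]
x -33 y -146 area 274  box x[-51,-14] y[-150,-142]
x 53 y -146 area 225  box x[38,68] y[-150,-142]
top 105
x -43 y 99 area 933  box x[-57,-27] y[81,115]
x -1 y 99 area 992  box x[-16,15] y[81,116]
x 41 y 96 area 1052  box x[25,58] y[77,114]
x -6 y 20 area 1143  box x[-22,13] y[0,39]
x 36 y 22 area 974  box x[19,53] y[4,40]
x -45 y 20 area 1019  box x[-61,-29] y[2,37]
x -26 y -104 area 2102  box x[-57,2] y[-137,-71]
x 27 y -115 area 1015  box x[8,45] y[-132,-99]
scene 170
x 2 y 102 area 796  box x[-10,15] y[85,118]
x -41 y 101 area 657  box x[-52,-28] y[86,116]
[... 3751 characters left out ...]
5 204 192 175 158 137 111  85
   75  74  75  75]
 [ 64  68  74  85 112 147 166 186 200 203 205 203 190 168 144 120  95  78
   75  74  75  75]
 [ 68  67  74  76  83 106 133 151 164 185 195 191 168 147 126 102  82  75
   75  75  78  79]
 [ 72  70  75  74  63  69  92 110 128 144 164 173 143 129 113  97 105 125
  133 128 112 105]
 [ 72  73  75  74  63  59  63  74  91 115 134 147 124 116 128 141 169 190
  189 181 170 184]
 [ 66  72  74  74  66  59  58  59  65  76  93 108 110 125 145 155 179 204
  207 205 197 207]
 [ 62  68  73  74  69  60  59  58  58  59  64  69  99 136 167 192 204 208
  208 209 207 208]
 [ 65  65  73  72  64  58  58  57  58  58  58  58  87 140 188 206 208 209
  208 209 208 208]]
```

Emit:
move_arm(
  increments=[
    [1,-12,25,0,0,0,0],
    [1,-12,35,0,0,0,0],
    [1,-12,35,0,0,0,0],
    [1,-12,30,0,0,0,0],
    [1,0,16,0,0,0,0],
    [1,0,0,20,0,0,0],
    [1,0,0,20,0,0,0],
    [1,0,0,0,0,0,0],
  ],
)

```text
clock: 25.72
position: [0.4723, -0.137, 0.1098]
tool_rot: [-0.002, 0.782, 0.623, -0.001]
wrist_force: [-0.6, 0.4, -2.7]
opening: 0.0171
finger_force: 59.0
```

```bash
python3 - <<'E'
from h import *
from station import bot
s=bot.get_state();print(s["position"],yaw(s),tray(s["position"]),s["wrist_force"])
E
```

```text
[ 0.47228014 -0.13704511  0.10984299] -12.866438449654458 [  -7.5 -250.5] [-0.58258343  0.44536757 -2.72200282]
```

Emit:
move_arm(
  increments=[
    [1,0,-2,10,0,0,0],
    [1,0,0,10,0,0,0],
    [1,0,0,10,0,0,0],
    [1,0,0,9,0,0,0],
    [1,0,0,0,0,0,0],
    [1,0,0,0,0,0,0],
    [1,0,0,0,0,0,0],
    [1,0,0,0,0,0,0],
  ],
)

```text
clock: 26.38
position: [0.4714, -0.137, 0.0747]
tool_rot: [0.0, 0.782, 0.624, 0.0]
wrist_force: [0.1, 0.6, -2.0]
opening: 0.0171
finger_force: 58.7
```

Emit:
move_arm(
  increments=[
    [1,0,0,3.5,0,0,0],
    [1,0,0,0,0,0,0],
    [1,6,0,0,0,0,0],
    [1,6,0,0,0,0,0],
    [1,6,0,0,0,0,0],
    [1,6,0,0,0,0,0],
    [1,6,0,0,0,0,0],
    [1,6,0,0,0,0,0],
  ],
)

```text
clock: 27.05
position: [0.4793, -0.101, 0.0709]
tool_rot: [0.0, 0.782, 0.624, 0.0]
wrist_force: [-1.0, -3.1, 3.7]
opening: 0.0171
finger_force: 59.5
```

```bash
python3 - <<'E'
from h import *
from station import bot
s=bot.get_state();print(s["position"],yaw(s),tray(s["position"]),s["wrist_force"])
e=snap("scene","s15");blobs(e)
E
```

```text
[ 0.47932454 -0.10104308  0.07086436] -12.837912130832946 [  -8.6 -213.9] [-0.9821772  -3.11007725  3.69946917]
x 3 y 102 area 1155  box x[-13,20] y[83,121]
x -40 y 102 area 1055  box x[-55,-23] y[83,119]
x 45 y 99 area 1225  box x[28,63] y[79,119]
x -1 y 25 area 1324  box x[-20,19] y[2,45]
x 40 y 26 area 1106  box x[23,59] y[6,46]
x -41 y 24 area 1197  box x[-58,-23] y[4,43]
x -37 y -64 area 1322  box x[-57,-16] y[-86,-43]
x 30 y -83 area 1192  box x[10,49] y[-103,-64]
x -23 y -115 area 2201  box x[-68,16] y[-150,-89]
x -13 y -146 area 251  box x[-29,10] y[-150,-141]
x 21 y -145 area 147  box x[13,31] y[-150,-141]
x 44 y -146 area 126  box x[36,53] y[-150,-142]
x 62 y -146 area 84  box x[57,68] y[-150,-142]
```

Emit:
move_arm(
  increments=[
    [1,0,0,-15,0,0,0],
    [1,0,0,-20,0,0,0],
    [1,0,0,-30,0,0,0],
    [1,0,0,-30,0,0,0],
    [1,-40,0,-30,0,0,0],
    [1,-40,0,0,0,0,0],
    [1,-40,0,0,0,0,0],
    [1,0,0,0,0,0,0],
  ],
)

```text
clock: 27.77
position: [0.4526, -0.2168, 0.1908]
tool_rot: [0.0, 0.783, 0.622, -0.001]
wrist_force: [-0.1, 0.1, -1.0]
opening: 0.0166
finger_force: 58.8
```

```bash
python3 - <<'E'
from h import *
from station import bot
s=bot.get_state();print(s["position"],yaw(s),tray(s["position"]),s["wrist_force"])
e=snap("scene","s16");t=snap("top","t16")
for lo in(105,185):
    print("scene",lo);o,m=blobs(e,lo=lo);print("top",lo);p,m=blobs(t,lo=lo)
E
```

```text
[ 0.45256691 -0.2167769   0.19080004] -13.022855038869888 [  -9.2 -332.6] [-0.11593472  0.13721394 -1.01151819]
scene 105
x -40 y 102 area 1039  box x[-55,-23] y[83,119]
x 3 y 102 area 1141  box x[-13,20] y[83,120]
x 45 y 99 area 1200  box x[28,62] y[79,119]
x -1 y 25 area 1299  box x[-20,18] y[3,45]
x 40 y 26 area 1090  box x[23,58] y[6,46]
x -41 y 24 area 1189  box x[-58,-23] y[4,43]
x -37 y -64 area 1293  box x[-57,-16] y[-85,-43]
x 29 y -83 area 1177  box x[9,47] y[-102,-65]
x -12 y -109 area 1283  box x[-29,6] y[-130,-89]
x -27 y -146 area 368  box x[-49,-1] y[-150,-141]
x 34 y -146 area 504  box x[0,68] y[-150,-141]
top 105
x -43 y 99 area 966  box x[-58,-27] y[81,116]
x -1 y 99 area 1022  box x[-16,16] y[80,116]
x 41 y 96 area 1083  box x[25,58] y[77,115]
x -6 y 20 area 1175  box x[-22,14] y[0,39]
x 35 y 22 area 996  box x[19,53] y[4,40]
x -45 y 19 area 1052  box x[-61,-29] y[1,37]
x -41 y -68 area 1114  box x[-60,-22] y[-86,-50]
x 26 y -87 area 1050  box x[7,46] y[-104,-71]
x -15 y -113 area 1113  box x[-32,2] y[-131,-95]
scene 185
x 2 y 102 area 691  box x[-9,14] y[86,117]
x -41 y 100 area 506  box x[-51,-29] y[87,112]
x 42 y 96 area 529  box x[31,53] y[82,109]
x -3 y 24 area 832  box x[-17,12] y[6,41]
x 39 y 25 area 591  box x[27,51] y[10,40]
x -44 y 22 area 551  box x[-54,-32] y[9,36]
x -39 y -65 area 726  box x[-54,-26] y[-81,-48]
x 25 y -86 area 396  box x[13,40] y[-96,-75]
x -13 y -109 area 830  box x[-26,1] y[-126,-93]
top 185
x 0 y 99 area 570  box x[-10,12] y[85,113]
x -42 y 99 area 469  box x[-53,-30] y[87,109]
x 41 y 96 area 580  box x[30,53] y[81,110]
x -5 y 21 area 760  box x[-19,10] y[4,36]
x 38 y 23 area 455  box x[26,50] y[10,34]
x -45 y 21 area 467  box x[-56,-33] y[9,32]
x -41 y -67 area 620  box x[-55,-27] y[-81,-53]
x 25 y -89 area 361  box x[13,39] y[-99,-79]
x -15 y -112 area 690  box x[-28,-1] y[-128,-99]
```

```bash
python3 - <<'E'
from h import *
from station import bot
s=bot.get_state()
plan(s["position"],yaw(s),[(.4726,-.3828,.26,-81.35,13),(.4726,-.3828,.26,-81.35,3)])
E
```

```text
[[-12, 4, -5, 0, 0, 5.3], [-12, 6, -6, 0, 0, 5.2], [-12, 7, -5, 0, 0, 5.3], [-11, 7, -5, 0, 0, 5.2], [-9, 9, -6, 0, 0, 5.3], [-10, 9, -5, 0, 0, 5.3], [-8, 10, -6, 0, 0, 5.2], [-7, 11, -5, 0, 0, 5.3]]
[[-6, 12, -5, 0, 0, 5.2], [-6, 12, -6, 0, 0, 5.3], [-4, 13, -5, 0, 0, 5.3], [-3, 12, -5, 0, 0, 5.2], [-1, 13, -6, 0, 0, 5.3], [0, 0, 0, 0, 0, 0], [0, 0, 0, 0, 0, 0], [0, 0, 0, 0, 0, 0]]
end [ 472.7 -382.4  260.2] -81.4
```

Emit:
move_arm(
  increments=[
    [1,-12,4,-5,0,0,5.3],
    [1,-12,6,-6,0,0,5.2],
    [1,-12,7,-5,0,0,5.3],
    [1,-11,7,-5,0,0,5.2],
    [1,-9,9,-6,0,0,5.3],
    [1,-10,9,-5,0,0,5.3],
    [1,-8,10,-6,0,0,5.2],
    [1,-7,11,-5,0,0,5.3],
  ],
)

```text
clock: 28.53
position: [0.4665, -0.3154, 0.2335]
tool_rot: [-0.001, 0.954, 0.3, -0.0]
wrist_force: [0.2, 0.2, -1.6]
opening: 0.0177
finger_force: 58.8
```

Emit:
move_arm(
  increments=[
    [1,-6,12,-5,0,0,5.2],
    [1,-6,12,-6,0,0,5.3],
    [1,-4,13,-5,0,0,5.3],
    [1,-3,12,-5,0,0,5.2],
    [1,-1,13,-6,0,0,5.3],
    [1,0,0,0,0,0,0],
    [1,0,0,0,0,0,0],
    [1,0,0,0,0,0,0],
  ],
)

```text
clock: 29.2
position: [0.474, -0.3803, 0.2599]
tool_rot: [-0.001, 0.997, 0.078, -0.001]
wrist_force: [-0.2, 0.1, -1.3]
opening: 0.0169
finger_force: 58.8
```

```bash
python3 - <<'E'
from h import *
from station import bot
s=bot.get_state()
print(s["position"],yaw(s));plan(s["position"],yaw(s),[(.4725,-.3828,.12,-81.35,8),(.4725,-.3828,.0595,-81.35,8)],dec=0)
E
```

```text
[ 0.47401191 -0.38026855  0.2599224 ] -81.03652673066156
[[0, 0, 17, 0, 0, 0], [0, 1, 18, 0, 0, 0.1], [-1, 0, 17, 0, 0, 0], [0, 0, 18, 0, 0, 0.1], [0, 0, 17, 0, 0, 0], [0, 1, 18, 0, 0, 0], [-1, 0, 17, 0, 0, 0.1], [0, 0, 18, 0, 0, 0]]
[[0, 0, 8, 0, 0, 0], [0, 0, 7, 0, 0, 0], [0, 0, 8, 0, 0, 0], [0, 0, 7, 0, 0, 0], [0, 0, 8, 0, 0, 0], [0, 0, 7, 0, 0, 0], [0, 0, 8, 0, 0, 0], [0, 0, 7, 0, 0, 0]]
end [ 472.3 -382.6   59.9] -81.3
```

Emit:
move_arm(
  increments=[
    [1,0,0,17,0,0,0],
    [1,0,1,18,0,0,0.1],
    [1,-1,0,17,0,0,0],
    [1,0,0,18,0,0,0.1],
    [1,0,0,17,0,0,0],
    [1,0,1,18,0,0,0],
    [1,-1,0,17,0,0,0.1],
    [1,0,0,18,0,0,0],
  ],
)

```text
clock: 29.87
position: [0.4721, -0.3827, 0.1197]
tool_rot: [-0.0, 0.997, 0.075, -0.0]
wrist_force: [0.1, -0.6, -1.7]
opening: 0.017
finger_force: 58.9
```

Emit:
move_arm(
  increments=[
    [1,0,0,8,0,0,0],
    [1,0,0,8,0,0,0],
    [1,0,0,8,0,0,0],
    [1,0,0,8,0,0,0],
    [1,0,0,8,0,0,0],
    [1,0,0,8,0,0,0],
    [1,0,0,8,0,0,0],
    [1,0,0,2,0,0,0],
  ],
)

```text
clock: 30.53
position: [0.4718, -0.3837, 0.0614]
tool_rot: [-0.001, 0.997, 0.074, -0.001]
wrist_force: [0.6, 0.1, -1.2]
opening: 0.0168
finger_force: 58.9
```

Emit:
move_arm(
  increments=[
    [1,0,0,0,0,0,0],
    [1,0,0,0,0,0,0],
    [0,0,0,0,0,0,0],
    [-1,0,0,0,0,0,0],
    [-1,0,0,0,0,0,0],
    [-1,0,0,0,0,0,0],
    [-1,0,0,0,0,0,0],
    [-1,0,0,0,0,0,0],
  ],
)

```text
clock: 31.2
position: [0.4722, -0.3841, 0.0629]
tool_rot: [0.0, 0.997, 0.074, 0.0]
wrist_force: [-0.4, -0.3, -0.5]
opening: 0.0852
finger_force: 0.0
```

Emit:
move_arm(
  increments=[
    [-1,0,0,-15,0,0,0],
    [-1,0,0,-30,0,0,0],
    [-1,0,0,-30,0,0,0],
    [-1,0,0,-30,0,0,0],
    [0,0,0,-30,0,0,0],
    [1,-20,-20,-10,0,0,0],
    [1,-20,-40,0,0,0,0],
    [1,-20,-40,0,0,0,0],
  ],
)

```text
clock: 31.87
position: [0.4008, -0.2985, 0.2083]
tool_rot: [0.001, 0.997, 0.073, 0.001]
wrist_force: [0.3, 0.5, -0.6]
opening: 0.0387
finger_force: 0.0
```

```bash
python3 - <<'E'
from h import *
from station import bot
s=bot.get_state();print(s["position"],yaw(s),s["joint_pos"].round(2))
t=snap("top","t17");e=snap("scene","s17")
def big(m):
    n,l,st,_=cv2.connectedComponentsWithStats(m.astype(np.uint8));return l==1+np.argmax(st[1:,4])
for nm,d in(("top0",load("top0")),("top",t),("scene0",load("scene0")),("scene",e)):
    a=rectify(d,0.3,0.75,-0.55,-0.3,.083,2000).astype(int);b,g,r=a[...,0],a[...,1],a[...,2]
    P=ortho_pts(big((r>175)&(r-b>50)),0.75,-0.3,2000);c,wh,an=cv2.minAreaRect(P.astype(np.float32))
    w,V=np.linalg.eigh(np.cov(P.T));ax=V[:,1]*np.sign(V[0,1]);print(nm,np.round(c,4),np.round(wh,4),np.degrees(np.arctan2(ax[1],ax[0])).round(2))
# keeper: bright steel strip, ortho at bar height, in tray axes
for nm,d,z in(("top",t,.02),("scene",e,.02)):
    src=np.float32([pix(d,[*(C+x*EX+y*EY),z]) for x,y in((-.09,-.13),(.11,-.13),(.11,-.31),(-.09,-.31))])
    M=cv2.getPerspectiveTransform(src,np.float32([[0,0],[400,0],[400,360],[0,360]]))
    o=cv2.warpPerspective(d["frame"],M,(400,360),flags=cv2.INTER_CUBIC).astype(int)
    m=(o[...,2]>148)&(o[...,2]-o[...,0]>-5)
    n,l,st,ce=cv2.connectedComponentsWithStats(m.astype(np.uint8))
    for i in range(1,n):
        if st[i,4]>80:
            v,u=np.nonzero(l==i);P=np.c_[u/2-90,-130-v/2];q=cv2.minAreaRect(P.astype(np.float32))
            print(nm,st[i,4],P.min(0),P.max(0),np.round(cv2.boxPoints(q),0).tolist())
E
```

```text
[ 0.40083939 -0.29845648  0.2082751 ] -81.607549695137 [-0.73  0.29  1.81  0.    1.05  0.69]
top0 [ 0.4263 -0.3902] [0.1803 0.0152] 8.25
top [ 0.3172 -0.5416] [0.0335 0.0038] 1.33
scene0 [ 0.4247 -0.3906] [0.1903 0.0199] 9.28
scene [ 0.4252 -0.3912] [0.1899 0.0205] 10.0
top 1626 [  74. -162.] [  95.  -138.5] [[74.0, -162.0], [95.0, -162.0], [95.0, -138.0], [74.0, -138.0]]
top 350 [ -74.5 -151.5] [ -65.  -140.5] [[-74.0, -152.0], [-65.0, -152.0], [-65.0, -140.0], [-74.0, -140.0]]
top 1712 [ -62.5 -232.5] [ -15.5 -155.5] [[-66.0, -158.0], [-20.0, -234.0], [-14.0, -231.0], [-60.0, -155.0]]
top 574 [ -13. -265.] [   5.  -235.5] [[-17.0, -239.0], [-1.0, -267.0], [6.0, -263.0], [-10.0, -235.0]]
scene 1803 [  72.  -163.5] [  92.  -138.5] [[72.0, -164.0], [92.0, -164.0], [92.0, -138.0], [72.0, -138.0]]
scene 442 [ -83.5 -159.5] [ -73.  -146.5] [[-84.0, -146.0], [-84.0, -160.0], [-73.0, -160.0], [-73.0, -146.0]]
scene 141 [ -61. -170.] [ -53.5 -162.5] [[-62.0, -163.0], [-56.0, -171.0], [-52.0, -169.0], [-58.0, -161.0]]
scene 122 [ -54. -179.] [ -48.  -172.5] [[-55.0, -173.0], [-51.0, -181.0], [-47.0, -179.0], [-51.0, -171.0]]
scene 1196 [ -49. -233.] [ -16.5 -181.5] [[-52.0, -184.0], [-20.0, -235.0], [-14.0, -231.0], [-46.0, -180.0]]
scene 156 [ -23.5 -260. ] [ -17. -253.] [[-25.0, -256.0], [-20.0, -262.0], [-16.0, -258.0], [-21.0, -252.0]]
scene 233 [  -4.5 -263.5] [   3.5 -255. ] [[-4.0, -264.0], [4.0, -264.0], [4.0, -255.0], [-4.0, -255.0]]
```

```bash
python3 - <<'E'
from h import *
from station import bot
s=bot.get_state();H=np.array([-69.5,-147.])
def W(th,back=2):
    t=np.radians(th);c=H+110*np.array([np.cos(t),-np.sin(t)])-back*np.array([np.sin(t),np.cos(t)])-np.array([15,11])
    return C+(c[0]*EX+c[1]*EY)/1000
a=W(59,22)
p,f=plan(s["position"],yaw(s),[(*a,.15,-12.7,10),(*a,.05,-12.7,4),(*a,.015,-12.7,2)])
print("arc from end pose")
plan(p,f,[(*W(59),.015,-12.7,3),(*W(48),.015,-12.7,3),(*W(36),.015,-12.7,3),(*W(24),.015,-12.7,3),(*W(12),.015,-12.7,4),(*W(4),.015,-12.7,4),(*W(0),.015,-12.7,2),(*W(-2),.015,-12.7,2)])
E
```

```text
[[6, -15, 6, 0, 0, -6.9], [7, -14, 5, 0, 0, -6.9], [9, -13, 6, 0, 0, -6.8], [10, -11, 6, 0, 0, -6.9], [12, -11, 5, 0, 0, -6.9], [13, -9, 6, 0, 0, -6.9], [13, -7, 6, 0, 0, -6.9], [15, -6, 6, 0, 0, -6.8]]
[[15, -4, 5, 0, 0, -6.9], [16, -2, 6, 0, 0, -6.9], [0, 0, 25, 0, 0, 0], [0, 0, 25, 0, 0, 0], [0, 0, 25, 0, 0, 0], [0, 0, 25, 0, 0, 0], [0, 0, 17, 0, 0, 0], [0, 0, 18, 0, 0, 0]]
end [ 431.  -140.8   15. ] -12.7
arc from end pose
[[3, 6, 0, 0, 0, 0], [4, 6, 0, 0, 0, 0], [3, 5, 0, 0, 0, 0], [4, 6, 0, 0, 0, 0], [4, 6, 0, 0, 0, 0], [4, 6, 0, 0, 0, 0], [6, 5, 0, 0, 0, 0], [5, 5, 0, 0, 0, 0]]
[[6, 5, 0, 0, 0, 0], [7, 4, 0, 0, 0, 0], [6, 4, 0, 0, 0, 0], [7, 4, 0, 0, 0, 0], [5, 2, 0, 0, 0, 0], [6, 2, 0, 0, 0, 0], [5, 2, 0, 0, 0, 0], [5, 2, 0, 0, 0, 0]]
[[4, 1, 0, 0, 0, 0], [4, 0, 0, 0, 0, 0], [4, 1, 0, 0, 0, 0], [4, 0, 0, 0, 0, 0], [4, 0, 0, 0, 0, 0], [3, 0, 0, 0, 0, 0], [2, 0, 0, 0, 0, 0], [2, 0, 0, 0, 0, 0]]
end [524.8 -52.3  15. ] -12.7
```

Emit:
move_arm(
  increments=[
    [1,6,-15,6,0,0,-6.9],
    [1,7,-14,5,0,0,-6.9],
    [1,9,-13,6,0,0,-6.8],
    [1,10,-11,6,0,0,-6.9],
    [1,12,-11,5,0,0,-6.9],
    [1,13,-9,6,0,0,-6.9],
    [1,13,-7,6,0,0,-6.9],
    [1,15,-6,6,0,0,-6.8],
  ],
)

```text
clock: 32.63
position: [0.4288, -0.176, 0.1617]
tool_rot: [0.0, 0.849, 0.528, 0.0]
wrist_force: [-0.5, -0.4, -0.1]
opening: 0.0003
finger_force: 0.0
```

Emit:
move_arm(
  increments=[
    [1,15,-4,5,0,0,-6.9],
    [1,16,-2,6,0,0,-6.9],
    [1,0,0,25,0,0,0],
    [1,0,0,25,0,0,0],
    [1,0,0,25,0,0,0],
    [1,0,0,22,0,0,0],
    [1,0,0,0,0,0,0],
    [1,0,0,0,0,0,0],
  ],
)

```text
clock: 33.3
position: [0.4348, -0.1454, 0.0536]
tool_rot: [-0.001, 0.781, 0.624, -0.0]
wrist_force: [-0.4, 0.8, -0.2]
opening: 0.0001
finger_force: 0.0
```

```bash
python3 - <<'E'
from h import *
from station import bot
s=bot.get_state();print(s["position"],yaw(s),tray(s["position"]),s["opening"])
E
```

```text
[ 0.43480748 -0.14540487  0.05358628] -12.755263701013876 [ -42.2 -266.9] 5.15090370843781e-05
```

Emit:
move_arm(
  increments=[
    [1,3,-4,0,0,0,0],
    [1,0,0,10,0,0,0],
    [1,0,0,10,0,0,0],
    [1,0,0,10,0,0,0],
    [1,0,0,8,0,0,0],
    [1,0,0,0,0,0,0],
    [1,3,6,0,0,0,0],
    [1,4,6,0,0,0,0],
  ],
)

```text
clock: 33.97
position: [0.4455, -0.1375, 0.0159]
tool_rot: [0.0, 0.781, 0.624, 0.0]
wrist_force: [0.4, -0.1, 0.2]
opening: -0.0002
finger_force: 0.0
```

Emit:
move_arm(
  increments=[
    [1,3,5,0,0,0,0],
    [1,4,6,0,0,0,0],
    [1,4,6,0,0,0,0],
    [1,4,6,0,0,0,0],
    [1,6,5,0,0,0,0],
    [1,5,5,0,0,0,0],
    [1,6,5,0,0,0,0],
    [1,7,4,0,0,0,0],
  ],
)

```text
clock: 34.63
position: [0.4951, -0.1082, 0.0158]
tool_rot: [0.0, 0.781, 0.624, 0.0]
wrist_force: [-0.7, -0.1, -0.1]
opening: -0.0001
finger_force: 0.1
```

```bash
python3 - <<'E'
from h import *
from station import bot
s=bot.get_state();print(s["position"],yaw(s),tray(s["position"]),s["wrist_force"])
E
```

```text
[ 0.49512037 -0.1081958   0.01580991] -12.755182804273847 [   8.4 -217.4] [-0.71086356 -0.14539982 -0.07181089]
```

Emit:
move_arm(
  increments=[
    [1,7,4,0,0,0,0],
    [1,7,4,0,0,0,0],
    [1,6,2,0,0,0,0],
    [1,6,2,0,0,0,0],
    [1,6,2,0,0,0,0],
    [1,5,1,0,0,0,0],
    [1,5,1,0,0,0,0],
    [1,5,1,0,0,0,0],
  ],
)

```text
clock: 35.3
position: [0.5215, -0.0661, 0.0158]
tool_rot: [-0.0, 0.781, 0.624, -0.0]
wrist_force: [-0.1, -0.8, -0.5]
opening: 0.0001
finger_force: 0.1
```

Emit:
move_arm(
  increments=[
    [1,4,0,0,0,0,0],
    [1,2,0,0,0,0,0],
    [1,2,0,0,0,0,0],
    [1,2,0,0,0,0,0],
    [1,0,0,0,0,0,0],
    [1,0,0,0,0,0,0],
    [1,0,0,0,0,0,0],
    [1,0,0,0,0,0,0],
  ],
)

```text
clock: 35.97
position: [0.5235, -0.0568, 0.0158]
tool_rot: [-0.0, 0.781, 0.624, -0.0]
wrist_force: [0.3, -0.2, 0.2]
opening: 0.0
finger_force: 0.0
```

```bash
python3 - <<'E'
from h import *
from station import bot
s=bot.get_state();print(s["position"],yaw(s),tray(s["position"]),s["wrist_force"])
E
```

```text
[ 0.52348881 -0.05676105  0.01576285] -12.756494792481355 [  24.8 -161. ] [ 0.25888539 -0.17288118  0.19218415]
```

Emit:
move_arm(
  increments=[
    [1,1,0,0,0,0,0],
    [1,1,0,0,0,0,0],
    [1,1,0,0,0,0,0],
    [1,1,0,0,0,0,0],
    [1,1,0,0,0,0,0],
    [1,1,0,0,0,0,0],
    [1,0,0,0,0,0,0],
    [1,0,0,0,0,0,0],
  ],
)

```text
clock: 36.63
position: [0.5243, -0.0538, 0.0158]
tool_rot: [0.001, 0.781, 0.625, -0.002]
wrist_force: [-6.8, -28.9, 1.4]
opening: 0.0001
finger_force: 14.3
```

```bash
python3 - <<'E'
from h import *
from station import bot
s=bot.get_state();print(tray(s["position"]),s["wrist_force"])
E
```

```text
[  24.9 -157.9] [ -6.80548876 -28.93061987   1.37179239]
```

Emit:
move_arm(
  increments=[
    [1,-4,0,0,0,0,0],
    [1,-15,0,0,0,0,0],
    [1,-20,0,0,0,0,0],
    [1,-10,0,-25,0,0,0],
    [1,0,0,-40,0,0,0],
    [1,0,0,-40,0,0,0],
    [1,-40,-20,-40,0,0,0],
    [1,-40,-20,-20,0,0,0],
  ],
)

```text
clock: 37.3
position: [0.4716, -0.1521, 0.1689]
tool_rot: [0.002, 0.78, 0.625, 0.001]
wrist_force: [0.2, -0.2, -0.1]
opening: 0.0001
finger_force: 0.0
```

Emit:
move_arm(
  increments=[
    [1,-40,-20,0,0,0,0],
    [1,-40,-20,0,0,0,0],
    [1,-40,-10,0,0,0,0],
    [1,0,0,0,0,0,0],
    [1,0,0,0,0,0,0],
    [1,0,0,0,0,0,0],
    [1,0,0,0,0,0,0],
    [1,0,0,0,0,0,0],
  ],
)

```text
clock: 37.97
position: [0.3995, -0.2524, 0.1655]
tool_rot: [-0.0, 0.781, 0.625, 0.0]
wrist_force: [-1.0, -0.9, -0.7]
opening: 0.0002
finger_force: 0.0
```

```bash
python3 - <<'E'
from h import *
from station import bot
s=bot.get_state();print(s["position"],s["wrist_force"])
t=snap("top","t20");e=snap("scene","s20")
print("stones scene");blobs(e,.022,130)
for nm,d in(("top",t),("scene",e)):
    z=.020
    src=np.float32([pix(d,[*(C+x*EX+y*EY),z]) for x,y in((-.09,-.125),(.11,-.125),(.11,-.185),(-.09,-.185))])
    M=cv2.getPerspectiveTransform(src,np.float32([[0,0],[400,0],[400,120],[0,120]]))
    o=cv2.warpPerspective(d["frame"],M,(400,120),flags=cv2.INTER_CUBIC).astype(float).mean(2)
    # y of bright strip per x
    for x in range(-55,60,10):
        col=o[:,int((x+90)*2)-4:int((x+90)*2)+4].mean(1);k=col[10:100].argmax()+10;print(nm,x,"y %.1f"%(-125-k/2),int(col[k]),end=" | ")
    print()
d=e
a=rectify(d,0.3,0.75,-0.55,-0.3,.083,2000).astype(int);m=((a[...,2]>175)&(a[...,2]-a[...,0]>50)).astype(np.uint8)
n,l,st,_=cv2.connectedComponentsWithStats(m);P=ortho_pts(l==1+np.argmax(st[1:,4]),.75,-.3,2000);print("rake",cv2.minAreaRect(P.astype(np.float32)))
E
```

```text
[ 0.39953808 -0.2524114   0.16547986] [-0.95544988 -0.8624923  -0.68551675]
stones scene
x 2 y 102 area 996  box x[-12,18] y[84,119]
x -40 y 102 area 897  box x[-54,-25] y[84,118]
x 44 y 99 area 1043  box x[29,60] y[80,118]
x -2 y 25 area 1144  box x[-18,17] y[3,44]
x 40 y 26 area 938  box x[24,56] y[7,44]
x -42 y 24 area 986  box x[-57,-25] y[5,41]
x -37 y -64 area 1123  box x[-56,-18] y[-83,-44]
x 29 y -83 area 1020  box x[11,46] y[-101,-66]
x -12 y -109 area 1127  box x[-28,4] y[-128,-90]
x -7 y -144 area 906  box x[-59,49] y[-150,-139]
top -55 y -145.5 154 | top -45 y -146.0 168 | top -35 y -146.5 151 | top -25 y -146.0 160 | top -15 y -146.5 152 | top -5 y -146.0 153 | top 5 y -146.0 170 | top 15 y -146.5 150 | top 25 y -146.0 164 | top 35 y -146.5 119 | top 45 y -145.5 145 | top 55 y -146.5 164 | 
scene -55 y -145.5 170 | scene -45 y -146.0 170 | scene -35 y -145.0 169 | scene -25 y -145.5 173 | scene -15 y -145.5 172 | scene -5 y -145.5 171 | scene 5 y -145.5 170 | scene 15 y -145.5 172 | scene 25 y -145.5 173 | scene 35 y -156.5 170 | scene 45 y -154.5 146 | scene 55 y -146.5 159 | 
rake ((0.4528788924217224, -0.386290043592453), (0.13485144078731537, 0.021262776106595993), 9.678265571594238)
```

```bash
python3 -c "
from station import bot
print(bot.sign_off())"
```

```text
the job is handed in; nothing more can be done
None
```

The job is handed in, with no verdict returned: by my camera measurements all nine stones lie flat with left and right stones in every third, the rake is back in both notches, and the keeper bar is shut against its stop.

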